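# Gauge rod check of a bench gear case

## Robot

A 6-joint arm with a two-finger parallel gripper is mounted at the origin on the work surface. World frame = base frame: x ahead of the robot, y to its left, z up, the work surface at z = 0. Lengths are in m, angles in rad, forces in N, time in s.
With the tool pointing down it reaches from about 0.25 to 0.775 m from the base axis. Payload 4 kg.
Tool frame: the origin (TCP) lies midway between the tips of the shut fingers; the grasp point (between the pads) lies 19 mm behind it (robot.tcp_to_grasp is the distance from the TCP to the grasp point, in m); z points along the fingers, x is the direction in which the jaws open and shut, and the axes are right-handed (so a half turn about z gives the same grasp; the last joint's range is limited). The gripper opens to 94 mm and grips with 3 to 60 N. Pads are 16 mm wide; open, the fingers measure 119 mm over their backs; the gripper's body (75 mm by 177 mm) begins 78 mm behind the grasp point.
Start: joints at [-1.446, 0.087, 1.371, -0, 1.684, -0.103], TCP at [0.124, -0.536, 0.206] pointing down, gripper open.
Joint ranges: [-3.1, 3.1], [-0.76, 2.03], [0.27, 2.55], [-1.08, 4.22], [0.17, 2.65], [-2.57, 2.57]. Speed limits (rad/s): [2.79, 2.79, 3.14, 3.14, 3.14, 3.14].

## Interface

Orientations are given as [roll, pitch, yaw] about the fixed x, y, z axes, in that order (R = Rz(yaw) Ry(pitch) Rx(roll)).
In Python, from bench import get_obs, vision, robot gives the robot as it stands.
- The arm moves only by the tool servo_tool, never from a script. Its argument "targets" is text: rows parted by semicolons, each of 7 numbers parted by spaces: the opening, from 0 (shut) to 1 (fully open), then the shift along the tool's x, y, z as a fraction of full scale, then the turn, a rotation vector about the tool's x, y, z as a fraction of full scale. A call has 1 to 12 rows; each row is the pose to reach, as a shift and turn from the pose commanded when the call began, along the tool's axes at that moment, turning the shorter way round; what a row does not reach only later rows make up. Full scale, the value 1, is 0.25 m for a shift and pi rad for a turn. A row lasts 1/12 s, in which the tool goes at most 41.7 mm and 7.16 degrees, less where a joint would pass 70% of its speed; a pose out of reach is approached as far as the arm can. A call with a number of a shift or a turn outside -1 to 1 is refused whole. A call with a gripper value outside its range is refused whole. The fingers move at their own pace and stop on an object; the grip force is fixed at half the most. Time passes only in rows, so rows that repeat a pose let the fingers close. It gives the time, the measured TCP pose, the force and the opening at its end, in the units of the state.
- get_obs(): the state, without advancing time (a new reading comes with each control period).
- vision.snapshot(name): name is "scene" or "top" or "wrist"; returns a dict with "image" (384x512x3 uint8, red, green, blue), "mtx" (3x3 intrinsics, pixels), "world_from_camera" (4x4, takes a point from camera to world coordinates); the wrist camera has in their place "T_tool_cam" (4x4, takes a point from camera to tool coordinates, whose origin is the TCP and whose axes are the tool frame's). Camera axes: x right, y down, z forward; pixel columns grow to the right and rows downward; lengths in m; the calibration is good to about 2 mm. A picture is of the moment at which its call begins: read the wrist's pose just before it. There is no depth.
- robot.close_job(): hands the job in, once; it reports no verdict.
The state is a dict: "time": time; "joint_positions": joint angles; "qvel": joint speeds; "joint_torque": joint torques, N m; "tool_pos": TCP position; "ee_rot": TCP orientation; "wrist_force": force on the tool from outside, world axes, zero at the start; "wrist_torque": the same for the moment, N m; "width": finger opening in m.
Only numpy, scipy, OpenCV 4.12 (cv2) and the standard library are available. Lean on these libraries where they do the work, as an engineer would, in place of code of your own. Each camera call takes 0.05 s, during which the arm holds its last target.

## Task

Swing the gear case's door wide open by its handle, take the gauge rod from its wooden stand by the handle, and push it into the slanted guide tube until its collar stops fully home on the tube's mouth. Then draw the rod right out and hold it still and level with its tip over the middle of the white tile, about a hand's width (100 mm) above it, touching nothing else; finish while still holding it there. Leave the door open, and do not knock the other things on the bench.

Things in the scene. Friction and masses are not known exactly. Their poses are not given: they have to be found in the camera images.
- door (a joint): Hinge of the gear case's green door, rad: 0 closed, grows as it opens towards the robot, end stop at 1.8. It stays where it is left (light friction). At the start it is shut or up to 0.2 ajar.
- door_handle (a point): Grip point of the door's handle: an upright round steel bar, 11 mm thick, from 75 to 160 mm above the bench, joined to the door only by a stem at its foot (80 mm up); its axis is 35 mm off the door's outer face. This point is on it, 125 mm above the bench; the door's top edge is 165 mm above the bench, 40 mm above this point. Axes turn with the door; when shut, -x points out of the door to the front (towards the robot).
- door_hinge (a point): Point on the door's vertical hinge axis, at the handle's height, on the case's left front edge (the +y side seen from the robot). Handle and hinge axis are 176 mm apart. The door is 200 mm wide and 12 mm thick.
- case: Gear case of a bench machine, fixed, green, 240 mm deep (x), 200 mm wide (y), front face at x = -120 mm, open at the top and, behind the door, at the front. Side walls are 10 mm thick, 165 mm high in the front 70 mm and 110 mm further back. Origin under its centre, at bench height; x points to the rear, z up. The rear motor reaches x = +210 mm.
- tube_mouth (a point): Centre of the mouth of the steel guide tube, fixed in the case midway between its side walls, 40 mm behind the front face and 125 mm above the bench. Its z axis runs along the tube, out of the mouth: up and to the case's front at 40 degrees above level. Bore 16 mm, outside 28 mm, 120 mm long, open at the bottom. The shut door stands in the rod's way.
- rod_grip (a point): Centre of the gauge rod's flat-sided wooden handle (70 mm along x, 18 mm wide along y, 24 mm high along z; its flat sides stand upright at the start); x axis runs along the rod to its tip. After the handle comes a round neck of 12 mm diameter to 60 mm, a steel collar of 30 mm diameter from 60 to 70 mm, then a steel shaft of 8 mm diameter to the tip at 180 mm.
- rod_seat (a point): Centre of the collar's tip-side face, on the rod's axis 70 mm from the handle's centre; fully home, it lies on the tube's mouth.
- rod_tip (a point): Tip of the gauge rod, on its axis 180 mm from the handle's centre; x axis along the rod, outwards.
- rod: The gauge rod, about 130 g; same origin and axes as rod_grip. It starts lying level on the stand, its axis 75 mm above the bench, its handle hanging free over the stand's robot-side end and its tip pointing away from the robot.
- stand: Fixed wooden rod stand; origin under its centre, x along the rod. Base 160 x 70 x 16 mm; two uprights 44 mm wide, 10 mm thick, reaching to 90 mm high, at x = -78 and +22 mm, each topped by a V notch with 45 degree sides: the rod's neck lies in the first (between handle and collar), its shaft in the second. The handle's centre hangs 125 mm from the origin towards -x.
- tile: Fixed white ceramic tile lying on the bench, 130 x 130 x 12 mm; origin under its centre. The stand and the tile may have changed places.
- offcut: Bystander: loose wood offcut 90 x 50 x 35 mm; origin under its centre.
- tin: Bystander: loose tin, 60 mm diameter, 65 mm high; origin under its centre.
- bush: Bystander: loose brass bush, 48 mm diameter, 28 mm high; origin under its centre.

How it is judged:
By the outcome, as a careful person would: the job done as asked, in the order asked, and still so for the second after the job is handed in, while the arm keeps its last pose, push and grip.
It also fails if it takes over 72 s, if anything falls off the work surface, if the arm or the gripper's body presses on something with over 40 N, if the wrist force passes 120 N, or if a joint passes its speed limit or range.

## Working session

There is one attempt and no reset: what is moved stays moved. The work goes in short steps, Python scripts to look and compute and a tool call to move; the robot and the scene stay as the last step left them, time stands still between calls to the robot, and variables do not carry over. Pictures are saved under pics/ and viewed, and the job is handed in when it is done.

Besides the shell and the picture viewer there is one more tool, called after "Request:" as name(argument=value, ...) on one line, values as JSON. servo_tool: Moves the arm, as the interface text tells. Its arguments: {"type":"object","properties":{"targets":{"type":"string"}},"required":["targets"]}

```bash
mkdir -p pics; ls
python3 - <<'E'
from bench import get_obs, vision, robot
import cv2,numpy as np,pickle
o=get_obs();print(o)
d={}
for n in["scene","top","wrist"]:
    s=vision.snapshot(n);d[n]=s
    cv2.imwrite(f"pics/{n}0.png",cv2.resize(s["image"][:,:,::-1],(800,600),interpolation=cv2.INTER_CUBIC))
    print(n,{k:np.round(v,3).tolist() for k,v in s.items() if k!="image"})
pickle.dump(d,open("s0.pkl","wb"))
E
```

```text
pics
{'time': 0.0, 'joint_positions': array([-1.44612588e+00,  8.79970753e-02,  1.37224030e+00,  5.55419735e-06,
        1.68358170e+00, -1.03108889e-01]), 'qvel': array([3.24294278e-04, 9.33605059e-04, 7.34161194e-05, 2.19248922e-04,
       1.03228792e-03, 1.12325277e-03]), 'joint_torque': array([-1.95576117e-04, -3.40187716e+01, -3.02420533e+01,  7.17173656e-02,
        3.30512412e-02, -1.48171475e-04]), 'tool_pos': array([ 0.12412342, -0.53525802,  0.20428826]), 'ee_rot': array([-3.14135801e+00,  2.21402592e-03, -1.34301611e+00]), 'wrist_force': array([ 0.32220835, -0.16576572,  0.74384536]), 'wrist_torque': array([-0.01838106, -0.02127544,  0.01999031]), 'width': 0.09387093595167141}
scene {'mtx': [[358.824, 0.0, 258.66], [0.0, 358.824, 193.62], [0.0, 0.0, 1.0]], 'world_from_camera': [[-0.769, 0.435, -0.468, 0.994], [0.638, 0.546, -0.542, 0.411], [0.02, -0.716, -0.698, 0.687], [0.0, 0.0, 0.0, 1.0]]}
top {'mtx': [[451.332, 0.0, 260.458], [0.0, 451.332, 184.554], [0.0, 0.0, 1.0]], 'world_from_camera': [[0.104, -0.973, 0.205, 0.395], [-0.995, -0.102, 0.017, -0.042], [0.004, -0.205, -0.979, 0.972], [0.0, 0.0, 0.0, 1.0]]}
wrist {'mtx': [[308.527, 0.0, 253.04], [0.0, 308.527, 193.024], [0.0, 0.0, 1.0]], 'T_tool_cam': [[1.0, 0.001, -0.001, -0.001], [-0.001, 0.97, 0.244, -0.071], [0.001, -0.244, 0.97, -0.179], [0.0, 0.0, 0.0, 1.0]]}
```

View pics/scene0.png

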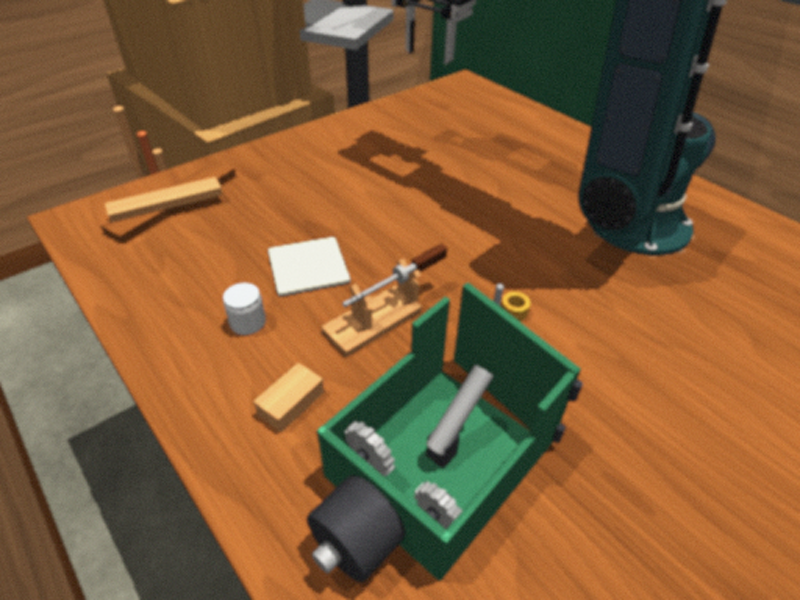

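View pics/top0.png

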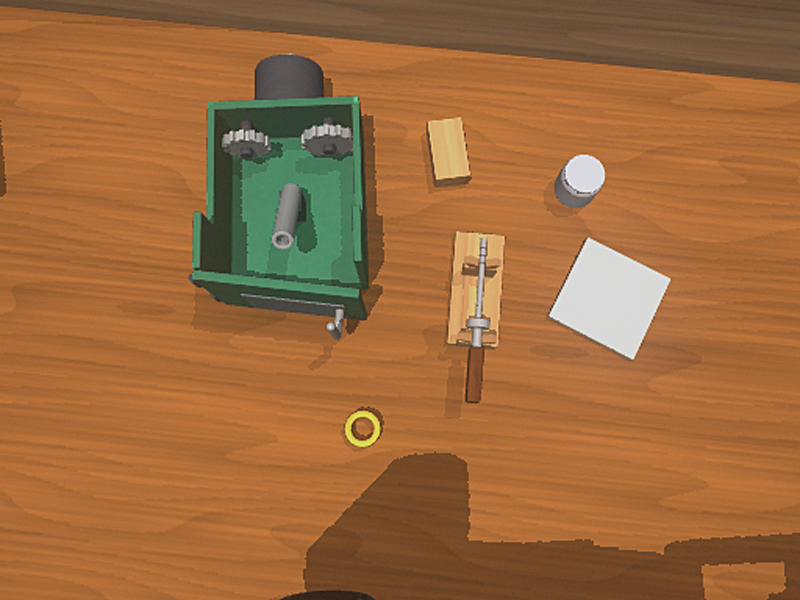

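View pics/wrist0.png

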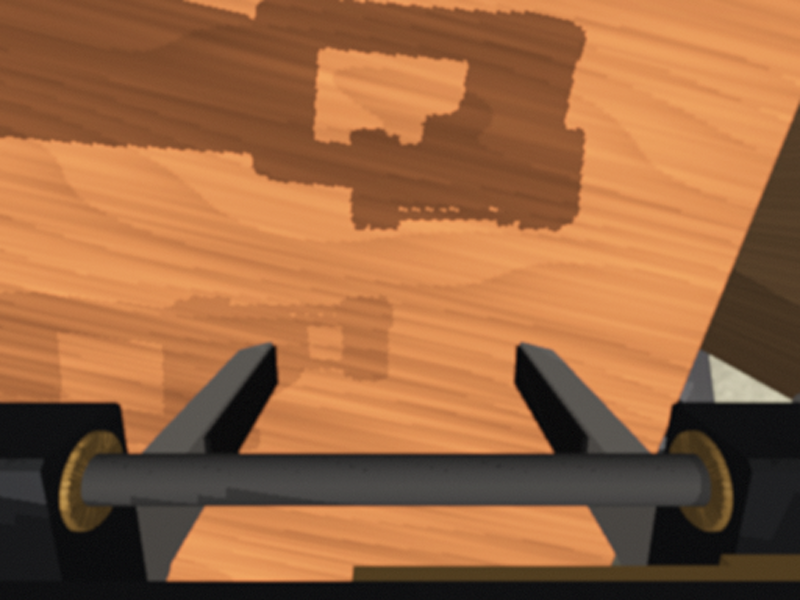

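```bash
cat > h.py <<'E'
import numpy as np,cv2,pickle
from scipy.spatial.transform import Rotation as R
def unproj(s,px,z,T=None):
    T=s["world_from_camera"] if T is None else T
    d=T[:3,:3]@np.linalg.inv(s["mtx"])@np.array([px[0],px[1],1.]);o=T[:3,3]
    return o+d*(z-o[2])/d[2]
def proj(s,P,T=None):
    T=s["world_from_camera"] if T is None else T
    c=(np.asarray(P)-T[:3,3])@T[:3,:3]; u=c@s["mtx"].T
    return u[...,:2]/u[...,2:]
def crop(s,name,x0,y0,w,h,k):
    im=s["image"][y0:y0+h,x0:x0+w,::-1]
    im=cv2.resize(im,None,fx=k,fy=k,interpolation=cv2.INTER_CUBIC)
    for x in range((x0+19)//20*20,x0+w,20):
        cv2.putText(im,str(x),(int((x-x0)*k),10),0,.35,(255,255,255),1);cv2.line(im,(int((x-x0)*k),12),(int((x-x0)*k),18),(255,255,255),1)
    for y in range((y0+19)//20*20,y0+h,20):
        cv2.putText(im,str(y),(0,int((y-y0)*k)),0,.35,(255,255,255),1);cv2.line(im,(24,int((y-y0)*k)),(30,int((y-y0)*k)),(255,255,255),1)
    cv2.imwrite("pics/"+name,im)
E
python3 - <<'E'
from h import *
d=pickle.load(open("s0.pkl","rb"))
crop(d["top"],"c1.png",110,30,140,110*1+80,3.15)
crop(d["top"],"c2.png",260,60,180,200,3)
crop(d["scene"],"c3.png",190,130,190,150,4)
E
```

```text
(no output)
```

View pics/c1.png

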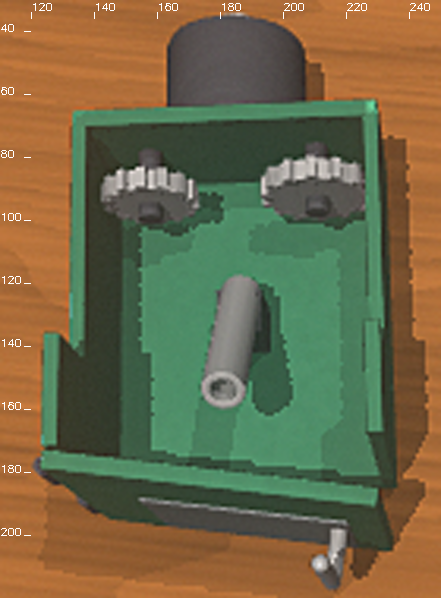

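View pics/c2.png

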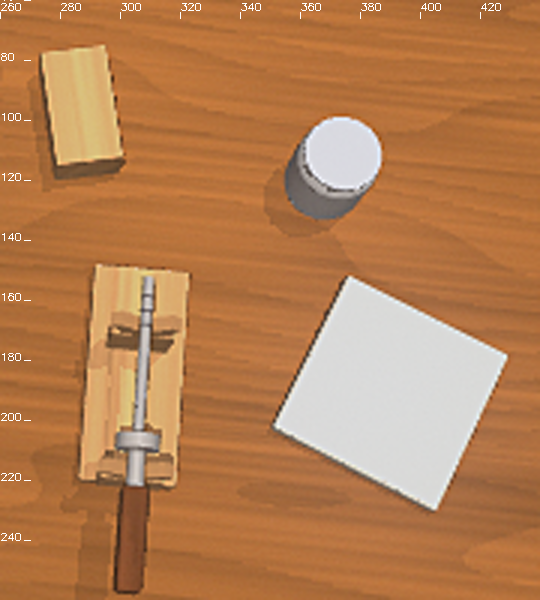

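View pics/c3.png

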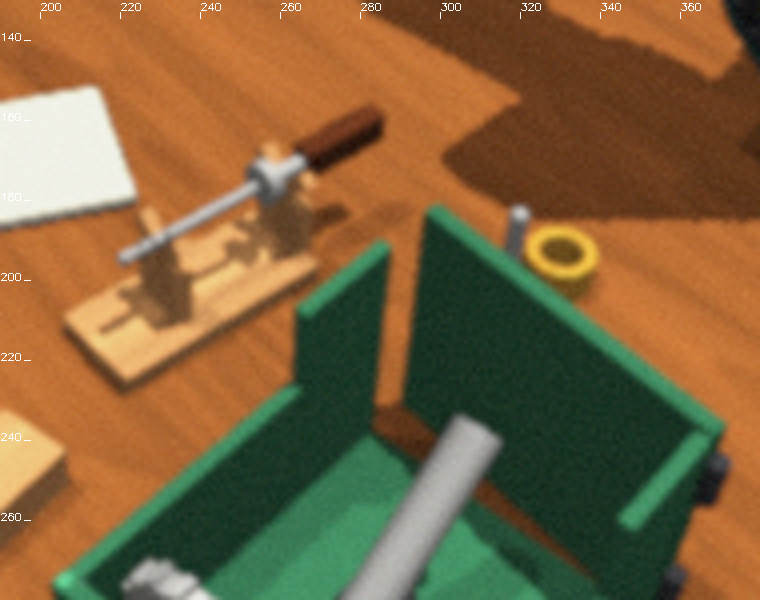

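```bash
cat > fit.py <<'E'
from h import *
from scipy.optimize import least_squares
d=pickle.load(open("s0.pkl","rb"));T=d["top"];S=d["scene"]
c1=lambda x,y:(110+x/3.15,30+y/3.15); c2=lambda x,y:(260+x/3,60+y/3); c3=lambda x,y:(190+x/4,130+y/4)
def rz(a):return np.array([[np.cos(a),-np.sin(a),0],[np.sin(a),np.cos(a),0],[0,0,1]])
case=[(T,c1(75,112),(.12,.1,.11)),(T,c1(378,100),(.12,-.1,.11)),(T,c1(43,446),(-.12,.1,.165)),(T,c1(45,333),(-.05,.1,.165)),
(T,c1(382,432),(-.12,-.1,.165)),(T,c1(380,318),(-.05,-.1,.165)),(T,c1(224,389),(-.08,0,.125)),(S,c3(388,245),(-.12,-.1,.165)),(S,c3(298,305),(-.05,-.1,.165)),(S,c3(62,580),(.12,-.1,.11))]
def f(p):
    r=[]
    for s,u,P in case: r.append(proj(s,rz(p[2])@np.array(P)+[p[0],p[1],0])-u)
    return np.ravel(r)
q=least_squares(f,[.6,.15,0],loss='soft_l1');print("case",q.x);print(np.round(q.fun.reshape(-1,2),1))
c=q.x
W=lambda P:rz(c[2])@np.array(P)+[c[0],c[1],0]
print("mouth",W([-.08,0,.125]),"hinge",W([-.12,.1,.125]))
for s,u,z in[(T,c1(320,563),.16),(S,c3(520,212),.16)]:
    h=unproj(s,u,z);e=rz(c[2]).T@(h-W([-.12,.1,0]));print("handle",h,e,np.hypot(e[0],e[1]),np.arctan2(-e[0],-e[1]))
print("free door top", [rz(c[2]).T@(unproj(s,u,.165)-W([-.12,.1,0])) for s,u in[(T,c1(378,488)),(T,c1(375,505)),(S,c3(432,208))]])
# rod
for n,s,u in[("tip",T,c2(148,276)),("tip",S,c3(122,260)),("buttmid",T,c2(128,592)),("hfront",T,c2(134,486)),("collar",T,c2(137,440))]:
    print(n,unproj(s,u,.075))
pts=[unproj(T,c2(*u),.012)for u in[(348,276),(507,356),(436,510),(273,428)]];print("tile",np.mean(pts,0),[np.linalg.norm(pts[i]-pts[i-1])for i in range(4)])
pts=[unproj(T,c2(*u),.016)for u in[(95,265),(189,273),(175,488),(80,480)]];print("stand",np.mean(pts,0),[np.linalg.norm(pts[i]-pts[i-1])for i in range(4)])
m=(pts[0]+pts[1]-pts[2]-pts[3]);print("yaw",np.arctan2(m[1],m[0]))
print("tin",unproj(T,c2(341,155),.065),"bush",unproj(T,(363*.64,429*.64),.028),"offc",unproj(T,c2(80,105),.035))
E
python3 fit.py
```

```text
case [0.69438942 0.14504256 0.14478987]
[[-0.8 -0.5]
 [-0.1 -0.2]
 [-1.1  0.3]
 [-0.9 -0.3]
 [ 0.3  0.5]
 [-0.1  0.4]
 [-0.4  1.2]
 [-1.9 -2.5]
 [-1.3 -0.1]
 [-3.5 -0.3]]
mouth [0.61522652 0.1334998  0.125     ] hinge [0.56121662 0.22668204 0.125     ]
handle [0.51116456 0.05626418 0.16      ] [-0.07411698 -0.16141292  0.16      ] 0.17761603534257311 0.43045864811642826
handle [0.51402954 0.0592457  0.16      ] [-0.0708518  -0.15887596  0.16      ] 0.17395846841748955 0.41948640922317915
free door top [array([-0.03232897, -0.19630666,  0.165     ]), array([-0.04229919, -0.19430269,  0.165     ]), array([-0.03570401, -0.19296083,  0.165     ])]
tip [ 0.66165399 -0.11902534  0.075     ]
tip [ 0.65863877 -0.11876895  0.075     ]
buttmid [ 0.44621264 -0.12352002  0.075     ]
hfront [ 0.51611651 -0.12159121  0.075     ]
collar [ 0.54718819 -0.12099887  0.075     ]
tile [ 0.61251618 -0.30634942  0.012     ] [np.float64(0.12830964011417245), np.float64(0.12772815660007028), np.float64(0.1267656062353145), np.float64(0.1278471986710759)]
stand [ 0.6045121  -0.12069458  0.016     ] [np.float64(0.15915455540598944), np.float64(0.06912164291419612), np.float64(0.15894162047508725), np.float64(0.06756092874783394)]
yaw 0.017868885514780775
tin [ 0.76774152 -0.24879839  0.065     ] bush [0.39908375 0.01277504 0.028     ] offc [ 0.79878305 -0.06185512  0.035     ]
```

```bash
cat >> h.py <<'E'
def pose(o):return np.array(o["tool_pos"]),R.from_euler("xyz",o["ee_rot"])
def tool_R(yaw,tilt=0):
    # tool pointing down, x axis at yaw; tilt: tool z leans toward tool y (forward for yaw=pi/2)
    return R.from_euler("z",yaw)*R.from_euler("x",np.pi)*R.from_euler("x",-tilt)
def rel(p0,R0,p,Rt):
    s=R0.inv().apply(np.asarray(p)-p0)/.25; r=(R0.inv()*Rt).as_rotvec()/np.pi
    return np.round(np.r_[s,r],3)
E
python3 - <<'E'
from h import *
from bench import get_obs
p,Rr=pose(get_obs())
Rt=tool_R(1.559);print(Rt.as_matrix().round(2))
print(tool_R(np.pi/2,.7).as_matrix().round(2))
print(rel(p,Rr,[.5125,.058,.26],Rt))
E
```

```text
[[ 0.01  1.    0.  ]
 [ 1.   -0.01 -0.  ]
 [ 0.    0.   -1.  ]]
[[ 0.    0.76  0.64]
 [ 1.   -0.   -0.  ]
 [ 0.    0.64 -0.76]]
[-1.962e+00 -2.049e+00 -2.180e-01 -1.000e-03  0.000e+00 -9.240e-01]
```

Request:
servo_tool(targets="1 -0.98 -1 -0.3 0 0 -0.4;1 -0.98 -1 -0.3 0 0 -0.4;1 -0.98 -1 -0.3 0 0 -0.4;1 -0.98 -1 -0.3 0 0 -0.4;1 -0.98 -1 -0.3 0 0 -0.4;1 -0.98 -1 -0.3 0 0 -0.4;1 -0.98 -1 -0.3 0 0 -0.4;1 -0.98 -1 -0.3 0 0 -0.4;1 -0.98 -1 -0.3 0 0 -0.4;1 -0.98 -1 -0.3 0 0 -0.4;1 -0.98 -1 -0.3 0 0 -0.4;1 -0.98 -1 -0.3 0 0 -0.4")

```text
time: 1.15
tool_pos: [0.3124, -0.2405, 0.2802]
ee_rot: [3.141, 0.0, -0.088]
wrist_force: [-0.1, -0.5, 0.1]
width: 0.0936
```

```bash
cat > g.py <<'E'
import sys
from h import *
from bench import get_obs
# usage: g.py x y z yaw tilt
a=[float(v) for v in sys.argv[1:]]
o=get_obs();p,Rr=pose(o)
print("t",o["time"],"p",p.round(4),"rpy",np.round(o["ee_rot"],3),"q",np.round(o["joint_positions"],2),"F",np.round(o["wrist_force"],1),"w",round(o["width"],4))
if a: print(rel(p,Rr,a[:3],tool_R(a[3],a[4])))
E
python3 g.py .5125 .058 .26 1.559 0
```

```text
t 1.15 p [ 0.3124 -0.2405  0.2802] rpy [ 3.141  0.    -0.088] q [-0.8  -0.27  1.55 -0.    1.86 -0.71] F [-0.1 -0.5  0.1] w 0.0936
[ 0.692 -1.26   0.08  -0.     0.    -0.524]
```

Request:
servo_tool(targets="1 0.5 -1 0.08 0 0 -0.52;1 0.5 -1 0.08 0 0 -0.52;1 0.5 -1 0.08 0 0 -0.52;1 0.5 -1 0.08 0 0 -0.52;1 0.5 -1 0.08 0 0 -0.52;1 0.5 -1 0.08 0 0 -0.52;1 0.5 -1 0.08 0 0 -0.52;1 0.5 -1 0.08 0 0 -0.52;1 0.5 -1 0.08 0 0 -0.52;1 0.5 -1 0.08 0 0 -0.52;1 0.5 -1 0.08 0 0 -0.52;1 0.5 -1 0.08 0 0 -0.52")

```text
time: 2.15
tool_pos: [0.4585, -0.0034, 0.2595]
ee_rot: [-3.14, 0.0, 1.415]
wrist_force: [0.5, 0.6, -0.3]
width: 0.0937
```

```bash
python3 g.py .5125 .058 .26 1.559 0
python3 - <<'E'
from h import *
from bench import get_obs,vision
o=get_obs();s=vision.snapshot("wrist");pickle.dump((o,s),open("w1.pkl","wb"))
cv2.imwrite("pics/w1.png",cv2.resize(s["image"][:,:,::-1],(800,600)))
E
```

```text
t 2.15 p [ 0.4585 -0.0034  0.2595] rpy [-3.14   0.     1.415] q [-0.13 -0.12  1.47 -0.    1.79 -1.55] F [ 0.5  0.6 -0.3] w 0.0937
[ 0.276  0.175 -0.002 -0.001  0.    -0.046]
```

View pics/w1.png

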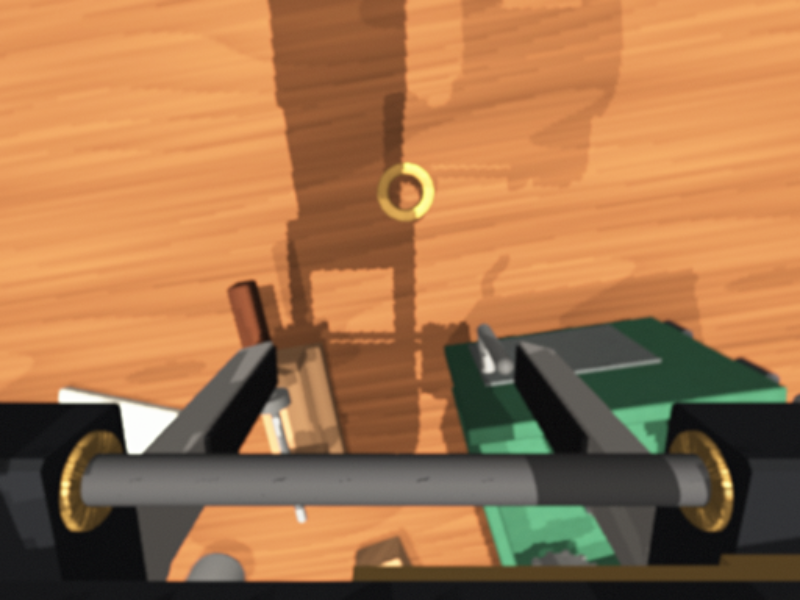

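Run:
```python
from h import *
o,s=pickle.load(open("w1.pkl","rb"))
crop(s,"w1c.png",130,160,380,160,2)
crop(s,"w1d.png",280,195,70,60,10)
p,Rr=pose(o);T=np.eye(4);T[:3,:3]=Rr.as_matrix();T[:3,3]=p;T=T@s["T_tool_cam"]
for P in[(.5125,.058,.16),(.5125,.058,.08)]:print(proj(s,P,T))
```

```text
[323.04222435 237.53371995]
[308.51397857 212.43618616]
```

View pics/w1d.png

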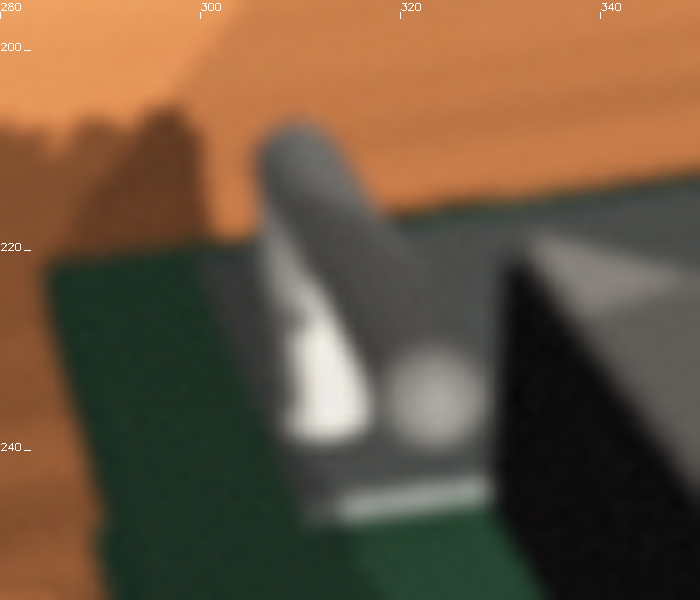

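```bash
python3 g.py .511 .0575 .113 1.559 0
```

```text
t 2.2 p [ 0.4584 -0.0035  0.2596] rpy [-3.14   0.     1.419] q [-0.13 -0.12  1.47 -0.    1.79 -1.55] F [ 0.2  0.2 -0.1] w 0.094
[ 0.273  0.172  0.586 -0.001  0.    -0.045]
```

Request:
servo_tool(targets="1 0.272 0.172 0.1 0 0 -0.044;1 0.272 0.172 0.1 0 0 -0.044;1 0.272 0.172 0.1 0 0 -0.044;1 0.272 0.172 0.3 0 0 -0.044;1 0.272 0.172 0.4 0 0 -0.044;1 0.272 0.172 0.5 0 0 -0.044;1 0.272 0.172 0.586 0 0 -0.044;1 0.272 0.172 0.586 0 0 -0.044;1 0.272 0.172 0.586 0 0 -0.044")

```text
time: 2.95
tool_pos: [0.5105, 0.0571, 0.1127]
ee_rot: [-3.138, 0.0, 1.548]
wrist_force: [-0.6, 0.1, 0.6]
width: 0.0937
```

```bash
python3 g.py .511 .0575 .113 1.559 0;python3 - <<'E'
from h import *
from bench import get_obs,vision
for n in["wrist","top"]:
    s=vision.snapshot(n)
    if n=="top": crop(s,"t2.png",150,120,130,110,6)
    else: cv2.imwrite("pics/w2.png",cv2.resize(s["image"][:,:,::-1],(800,600)))
E
```

```text
t 2.95 p [0.5105 0.0571 0.1127] rpy [-3.138  0.     1.548] q [ 0.    0.05  1.6  -0.    1.5  -1.55] F [-0.6  0.1  0.6] w 0.0937
[ 0.002  0.002 -0.001 -0.001  0.    -0.004]
```

View pics/w2.png

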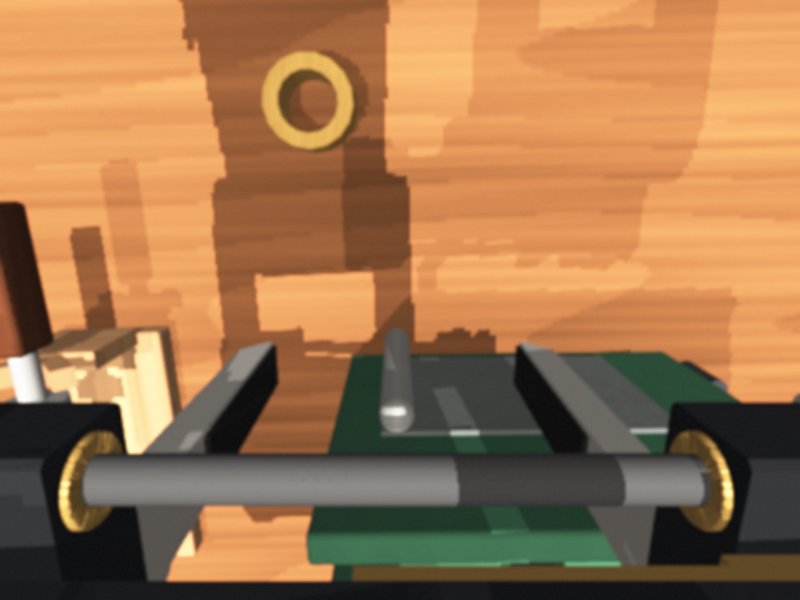

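View pics/t2.png

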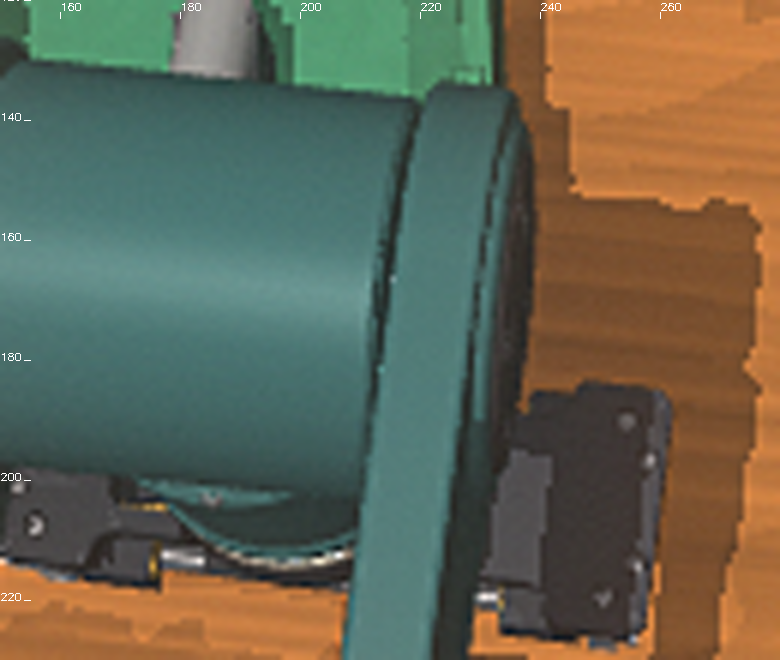

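Request:
servo_tool(targets="0 0 0 0 0 0 0;0 0 0 0 0 0 0;0 0 0 0 0 0 0;0 0 0 0 0 0 0;0 0 0 0 0 0 0;0 0 0 0 0 0 0;0 0 0 0 0 0 0;0 0 0 0 0 0 0")

```text
time: 3.72
tool_pos: [0.5116, 0.0581, 0.1139]
ee_rot: [-3.142, 0.0, 1.552]
wrist_force: [0.0, -0.5, 0.1]
width: 0.0441
```

```bash
cat > arc.py <<'E'
import sys
from h import *
from bench import get_obs
H=np.array([.5612,.2267]);
o=get_obs();p,Rr=pose(o)
v=p[:2]-H;r=np.hypot(*v);a0=np.arctan2(v[1],v[0]);yaw0=o["ee_rot"][2]
print("r",r,"ang",a0,"door",-(a0-.145)-np.pi/2-.27,"F",np.round(o["wrist_force"],1),"tq",np.round(o["wrist_torque"],2),"w",o["width"],"t",o["time"],"q",np.round(o["joint_positions"],2))
tot=float(sys.argv[1]);n=int(sys.argv[2])
for i in range(1,n+1):
    d=tot*i/n;a=a0-d;P=[H[0]+.176*np.cos(a),H[1]+.176*np.sin(a),p[2]]
    print(rel(p,Rr,P,R.from_euler("z",-d)*Rr))
E
python3 arc.py .5 11
```

```text
r 0.17576391141524111 ang -1.8570076323568745 door 0.1612113055619777 F [ 0.  -0.5  0.1] tq [ 0.08 -0.14 -0.01] w 0.04407741955518593 t 3.7167 q [ 0.    0.05  1.6  -0.    1.5  -1.55]
[ 0.008 -0.031  0.     0.     0.     0.014]
[ 0.019 -0.061  0.     0.     0.     0.029]
[ 0.031 -0.091  0.     0.     0.     0.043]
[ 0.044 -0.12   0.     0.     0.     0.058]
[ 0.058 -0.148  0.     0.     0.     0.072]
[ 0.074 -0.176  0.     0.     0.     0.087]
[ 0.091 -0.203  0.     0.     0.     0.101]
[ 0.11  -0.23   0.     0.     0.     0.116]
[ 0.129 -0.255  0.     0.     0.     0.13 ]
[ 0.15  -0.279  0.     0.     0.     0.145]
[ 0.171 -0.303  0.     0.     0.     0.159]
```

Fingers need more time (~75 mm/s).

Request:
servo_tool(targets="0 0 0 0 0 0 0;0 0 0 0 0 0 0;0 0 0 0 0 0 0;0 0 0 0 0 0 0;0 0 0 0 0 0 0;0 0 0 0 0 0 0;0 0 0 0 0 0 0;0 0 0 0 0 0 0")

```text
time: 4.38
tool_pos: [0.5115, 0.0573, 0.1139]
ee_rot: [-3.141, 0.001, 1.551]
wrist_force: [-1.1, -3.2, 1.2]
width: 0.0103
```

```bash
python3 arc.py .5 12
```

```text
r 0.1765178746710575 ang -1.8565001366872373 door 0.16070380989234057 F [-1.1 -3.2  1.2] tq [-0.5   0.05 -0.02] w 0.010298408912388417 t 4.3833 q [ 0.    0.05  1.6  -0.    1.5  -1.55]
[ 0.01  -0.028 -0.     0.     0.     0.013]
[ 0.02  -0.055 -0.     0.     0.     0.027]
[ 0.03  -0.083 -0.     0.     0.     0.04 ]
[ 0.042 -0.11  -0.     0.     0.     0.053]
[ 0.055 -0.136 -0.     0.     0.     0.066]
[ 0.069 -0.162 -0.     0.     0.     0.08 ]
[ 0.084 -0.187 -0.     0.     0.     0.093]
[ 0.1   -0.211 -0.     0.     0.     0.106]
[ 0.117 -0.235 -0.     0.     0.     0.119]
[ 0.135 -0.258 -0.     0.     0.     0.133]
[ 0.154 -0.281 -0.     0.     0.     0.146]
[ 0.174 -0.302 -0.     0.     0.     0.159]
```

Request:
servo_tool(targets="0 0.008 -0.028 0 0 0 0.013;0 0.018 -0.055 0 0 0 0.027;0 0.028 -0.083 0 0 0 0.04;0 0.04 -0.11 0 0 0 0.053;0 0.053 -0.136 0 0 0 0.066;0 0.067 -0.162 0 0 0 0.08;0 0.082 -0.187 0 0 0 0.093;0 0.098 -0.211 0 0 0 0.106;0 0.115 -0.235 0 0 0 0.119;0 0.133 -0.258 0 0 0 0.133;0 0.152 -0.281 0 0 0 0.146;0 0.172 -0.302 0 0 0 0.159")

```text
time: 5.38
tool_pos: [0.4356, 0.1017, 0.1139]
ee_rot: [-3.14, 0.003, 1.05]
wrist_force: [-3.9, -4.7, 2.8]
width: 0.0105
```

```bash
python3 arc.py .55 12
```

```text
r 0.17723930488082973 ang -2.3587034268903304 door 0.6629071000954339 F [-3.9 -4.7  2.8] tq [-0.6   0.38 -0.03] w 0.010504655583647621 t 5.3833 q [ 0.1  -0.1   1.74 -0.    1.51 -0.95]
[ 0.014 -0.03  -0.     0.     0.     0.015]
[ 0.025 -0.06  -0.     0.     0.     0.029]
[ 0.037 -0.09  -0.     0.     0.     0.044]
[ 0.05  -0.119 -0.     0.     0.     0.058]
[ 0.065 -0.148 -0.     0.     0.     0.073]
[ 0.081 -0.176 -0.     0.     0.     0.088]
[ 0.098 -0.203 -0.     0.     0.     0.102]
[ 0.116 -0.23  -0.     0.     0.     0.117]
[ 0.136 -0.255 -0.     0.     0.     0.131]
[ 0.157 -0.28  -0.     0.     0.     0.146]
[ 0.179 -0.304 -0.     0.     0.     0.16 ]
[ 0.202 -0.326 -0.     0.001  0.     0.175]
```

Request:
servo_tool(targets="0 0.006 -0.03 0 0 0 0.015;0 0.016 -0.06 0 0 0 0.029;0 0.028 -0.09 0 0 0 0.044;0 0.041 -0.119 0 0 0 0.058;0 0.056 -0.148 0 0 0 0.073;0 0.072 -0.176 0 0 0 0.088;0 0.09 -0.203 0 0 0 0.102;0 0.108 -0.23 0 0 0 0.117;0 0.128 -0.256 0 0 0 0.131;0 0.15 -0.281 0 0 0 0.146;0 0.172 -0.305 0 0 0 0.16;0 0.196 -0.328 0 0 0 0.175")

```text
time: 6.38
tool_pos: [0.3883, 0.186, 0.1139]
ee_rot: [-3.14, 0.003, 0.5]
wrist_force: [-3.8, -1.2, 3.2]
width: 0.0106
```

```bash
python3 arc.py .45 12
```

```text
r 0.17766481189062477 ang -2.910507696910138 door 1.2147113701152414 F [-3.8 -1.2  3.2] tq [-0.27  0.41 -0.04] w 0.010564670713200839 t 6.3833 q [ 0.31 -0.14  1.78  0.    1.51 -0.19]
[ 0.014 -0.024 -0.     0.     0.     0.012]
[ 0.022 -0.049  0.     0.     0.     0.024]
[ 0.032 -0.073  0.     0.     0.     0.036]
[ 0.042 -0.098  0.     0.     0.     0.048]
[ 0.053 -0.121  0.     0.     0.     0.06 ]
[ 0.065 -0.145  0.     0.     0.     0.072]
[ 0.078 -0.168  0.     0.     0.     0.084]
[ 0.092 -0.19  -0.     0.     0.     0.095]
[ 0.107 -0.212 -0.     0.     0.     0.107]
[ 0.122 -0.234 -0.     0.     0.     0.119]
[ 0.138 -0.255 -0.     0.     0.     0.131]
[ 0.155 -0.275 -0.     0.     0.     0.143]
```

Request:
servo_tool(targets="0 0.005 -0.024 0 0 0 0.012;0 0.013 -0.049 0 0 0 0.024;0 0.023 -0.073 0 0 0 0.036;0 0.033 -0.098 0 0 0 0.048;0 0.044 -0.121 0 0 0 0.06;0 0.056 -0.145 0 0 0 0.072;0 0.069 -0.168 0 0 0 0.084;0 0.083 -0.191 0 0 0 0.095;0 0.098 -0.214 0 0 0 0.107;0 0.114 -0.236 0 0 0 0.119;0 0.13 -0.257 0 0 0 0.131;0 0.148 -0.277 0 0 0 0.143")

```text
time: 7.38
tool_pos: [0.3877, 0.2651, 0.1139]
ee_rot: [-3.14, 0.003, 0.052]
wrist_force: [-3.6, 0.6, 1.2]
width: 0.0106
```

Request:
servo_tool(targets="0.5 0 0 0 0 0 0;0.5 0 0 0 0 0 0;0.5 0 0 0 0 0 0;0.5 0 0 0 0 0 0;0.5 0 0 0 0 0 0;0.5 0 0 -0.1 0 0 0;0.5 0 0 -0.2 0 0 0;0.6 0 0 -0.4 0 0 0;0.7 0 0 -0.5 0 0 0;0.8 0 0 -0.6 0 0 0;1 0 0 -0.7 0 0 0;1 0 0 -0.7 0 0 0")

```text
time: 8.38
tool_pos: [0.391, 0.2649, 0.2953]
ee_rot: [-3.137, -0.01, 0.053]
wrist_force: [0.0, 0.4, 0.4]
width: 0.0771
```

```bash
python3 g.py .4 -.12 .25 1.59 .6
```

```text
t 8.3833 p [0.391  0.2649 0.2953] rpy [-3.137 -0.01   0.053] q [ 0.48 -0.1   1.38 -0.    1.85  0.42] F [0.  0.4 0.4] w 0.0771
[-0.048  1.54   0.173 -0.15   0.143 -0.474]
```

Request:
servo_tool(targets="1 0 0.95 0.05 -0.09 0.086 -0.284;1 0 0.95 0.05 -0.09 0.086 -0.284;1 0 0.95 0.05 -0.09 0.086 -0.284;1 0 0.95 0.05 -0.09 0.086 -0.284;1 0 0.95 0.05 -0.09 0.086 -0.284;1 0 0.95 0.05 -0.09 0.086 -0.284;1 0 0.95 0.05 -0.09 0.086 -0.284;1 0 0.95 0.05 -0.09 0.086 -0.284;1 0 0.95 0.05 -0.09 0.086 -0.284")

```text
time: 9.13
tool_pos: [0.4004, 0.0259, 0.2749]
ee_rot: [2.779, -0.112, 0.979]
wrist_force: [0.9, 0.5, 0.8]
width: 0.0937
```

```bash
python3 g.py .39 -.122 .22 1.591 .6
```

```text
t 9.1333 p [0.4004 0.0259 0.2749] rpy [ 2.779 -0.112  0.979] q [ 0.03 -0.53  1.78 -0.12  1.53 -0.95] F [0.9 0.5 0.8] w 0.0937
[-0.536  0.219  0.255 -0.062  0.06  -0.189]
```

Request:
servo_tool(targets="1 -0.536 0.219 0.255 -0.062 0.06 -0.189;1 -0.536 0.219 0.255 -0.062 0.06 -0.189;1 -0.536 0.219 0.255 -0.062 0.06 -0.189;1 -0.536 0.219 0.255 -0.062 0.06 -0.189;1 -0.536 0.219 0.255 -0.062 0.06 -0.189;1 -0.536 0.219 0.255 -0.062 0.06 -0.189;1 -0.536 0.219 0.255 -0.062 0.06 -0.189;1 -0.536 0.219 0.255 -0.062 0.06 -0.189")

```text
time: 9.8
tool_pos: [0.3902, -0.1221, 0.2192]
ee_rot: [2.542, -0.002, 1.592]
wrist_force: [-0.4, 0.6, -0.3]
width: 0.0939
```

```bash
python3 g.py .435 -.1225 .142 1.591 .6
python3 - <<'E'
from h import *
from bench import get_obs,vision
o=get_obs();s=vision.snapshot("wrist");t=vision.snapshot("top");pickle.dump((o,s,t),open("w3.pkl","wb"))
cv2.imwrite("pics/w3.png",cv2.resize(s["image"][:,:,::-1],(800,600)))
cv2.imwrite("pics/t3.png",cv2.resize(t["image"][:,:,::-1],(800,600)))
E
```

```text
t 9.8 p [ 0.3902 -0.1221  0.2192] rpy [ 2.542e+00 -2.000e-03  1.592e+00] q [-0.83 -0.69  2.04  0.45  1.39 -2.41] F [-0.4  0.6 -0.3] w 0.0939
[-0.006 -0.026  0.356 -0.    -0.001 -0.   ]
```

View pics/w3.png

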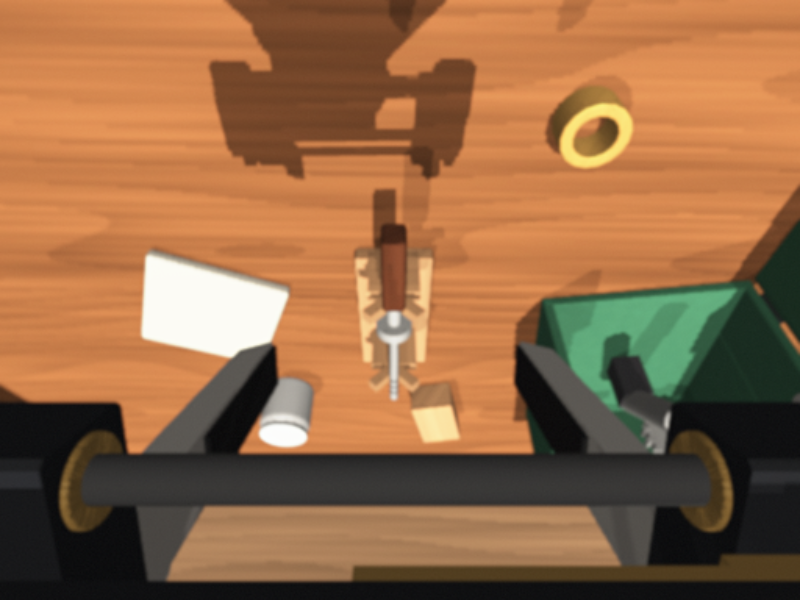

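View pics/t3.png

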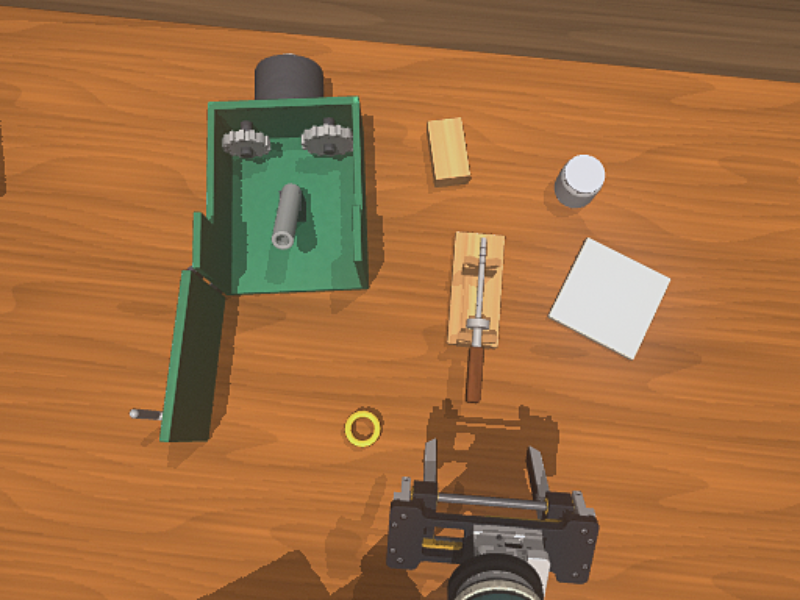

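```bash
python3 g.py .4917 -.1226 .0593 1.591 .6
python3 - <<'E'
from h import *
o,s,t=pickle.load(open("w3.pkl","rb"))
p,Rr=pose(o);T=np.eye(4);T[:3,:3]=Rr.as_matrix();T[:3,3]=p;T=T@s["T_tool_cam"]
b=np.array([.446,-.1235,.075]);x=np.array([np.cos(.021),np.sin(.021),0])
for n,P in[("butt",b),("bt",b+[0,0,.012]),("hf",b+.07*x),("collar",b+.105*x),("tip",b+.215*x)]:print(n,proj(s,P,T)*1.5625)
E
```

```text
t 9.9 p [ 0.3893 -0.1226  0.2184] rpy [ 2.545 -0.006  1.584] q [-0.83 -0.69  2.04  0.44  1.39 -2.4 ] F [-0.6  0.7  0.4] w 0.094
[-0.009 -0.019  0.757 -0.001 -0.    -0.003]
butt [389.0658498  233.30672518]
bt [388.96599935 245.14368248]
hf [389.83814115 301.52380426]
collar [390.14962347 329.03727358]
tip [390.91120509 396.30835366]
```

Request:
servo_tool(targets="1 -0.003 -0.019 0.13 0 0 0;1 -0.003 -0.019 0.26 0 0 0;1 -0.003 -0.019 0.37 0 0 0;1 -0.003 -0.019 0.46 0 0 0;1 -0.003 -0.019 0.55 0 0 0;1 -0.003 -0.019 0.62 0 0 0;1 -0.003 -0.019 0.68 0 0 0;1 -0.003 -0.019 0.72 0 0 0;1 -0.003 -0.019 0.757 0 0 0;1 -0.003 -0.019 0.757 0 0 0")

```text
time: 10.73
tool_pos: [0.4935, -0.117, 0.06]
ee_rot: [2.546, -0.006, 1.591]
wrist_force: [0.3, 0.6, -0.8]
width: 0.0941
```

```bash
python3 g.py .4917 -.1215 .0593 1.591 .6
python3 - <<'E'
from h import *
from bench import get_obs,vision
o=get_obs();s=vision.snapshot("wrist");t=vision.snapshot("top");pickle.dump((o,s,t),open("w4.pkl","wb"))
cv2.imwrite("pics/w4.png",cv2.resize(s["image"][:,:,::-1],(800,600)))
E
```

```text
t 10.7333 p [ 0.4935 -0.117   0.06  ] rpy [ 2.546 -0.006  1.591] q [-0.57 -0.32  2.15  0.44  0.84 -2.38] F [ 0.3  0.6 -0.8] w 0.0941
[-0.018 -0.008 -0.002 -0.001 -0.002 -0.001]
```

View pics/w4.png

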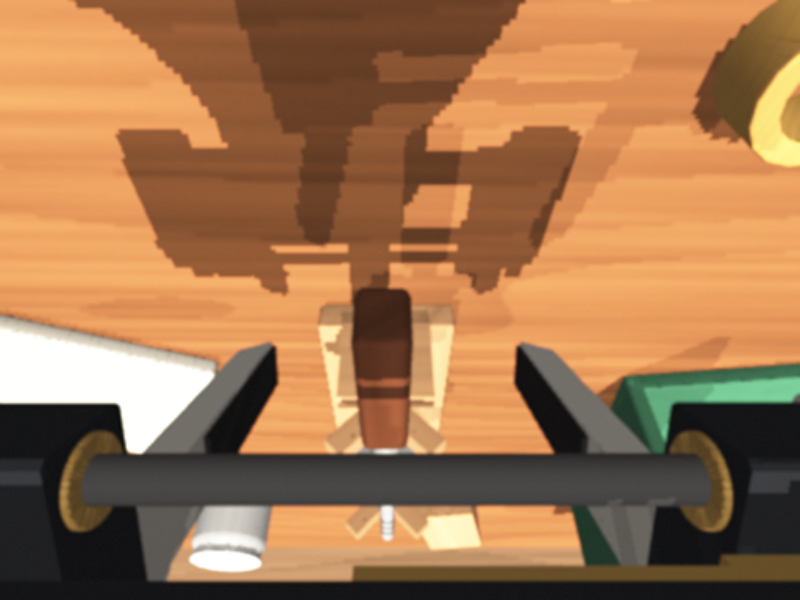

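Request:
servo_tool(targets="1 -0.018 -0.008 0 0 0 0;1 -0.018 -0.008 0 0 0 0;0 -0.018 -0.008 0 0 0 0;0 -0.018 -0.008 0 0 0 0;0 -0.018 -0.008 0 0 0 0;0 -0.018 -0.008 0 0 0 0;0 -0.018 -0.008 0 0 0 0;0 -0.018 -0.008 0 0 0 0;0 -0.018 -0.008 0 0 0 0;0 -0.018 -0.008 0 0 0 0;0 -0.018 -0.008 0 0 0 0;0 -0.018 -0.008 0 0 0 0")

```text
time: 11.83
tool_pos: [0.4922, -0.1237, 0.0612]
ee_rot: [2.542, -0.003, 1.591]
wrist_force: [0.4, -0.1, -0.5]
width: 0.031
```

Request:
servo_tool(targets="0 0 0 0 0 0 0;0 0 0 0 0 0 0;0 0 0 0 0 0 0;0 0 0 0 0 0 0;0 0 0 0 0 0 0")

```text
time: 12.25
tool_pos: [0.492, -0.1223, 0.061]
ee_rot: [2.543, -0.005, 1.593]
wrist_force: [-1.5, 4.7, 2.5]
width: 0.0179
```

```bash
python3 g.py .4917 -.1215 .0893 1.591 .6
```

```text
t 12.25 p [ 0.492  -0.1223  0.061 ] rpy [ 2.543 -0.005  1.593] q [-0.59 -0.32  2.15  0.45  0.85 -2.4 ] F [-1.5  4.7  2.5] w 0.0179
[ 0.004  0.063 -0.094 -0.    -0.002 -0.   ]
```

Request:
servo_tool(targets="0 0.004 0.015 -0.022 0 0 0;0 0.004 0.03 -0.044 0 0 0;0 0.004 0.06 -0.088 0 0 0;0 0.004 0.1 -0.146 0 0 0;0 0.004 0.14 -0.205 0 0 0;0 0.004 0.18 -0.264 0 0 0;0 0.004 0.226 -0.33 0 0 0;0 0.004 0.226 -0.33 0 0 0;0 0.004 0.226 -0.33 0 0 0")

```text
time: 13.0
tool_pos: [0.4929, -0.1238, 0.1629]
ee_rot: [2.54, 0.0, 1.59]
wrist_force: [0.1, -0.6, -2.0]
width: 0.0176
```

```bash
python3 g.py
python3 - <<'E'
from h import *
from bench import get_obs,vision
o=get_obs();s=vision.snapshot("wrist");t=vision.snapshot("top");c=vision.snapshot("scene");pickle.dump((o,s,t,c),open("w5.pkl","wb"))
cv2.imwrite("pics/w5.png",cv2.resize(s["image"][:,:,::-1],(800,600)))
crop(t,"t5.png",250,110,130,140,4.2);crop(c,"s5.png",190,100,150,110,5)
E
```

```text
t 13.0 p [ 0.4929 -0.1238  0.1629] rpy [2.54 0.   1.59] q [-0.59 -0.42  2.01  0.38  1.07 -2.28] F [ 0.1 -0.6 -2. ] w 0.0176
```

View pics/w5.png

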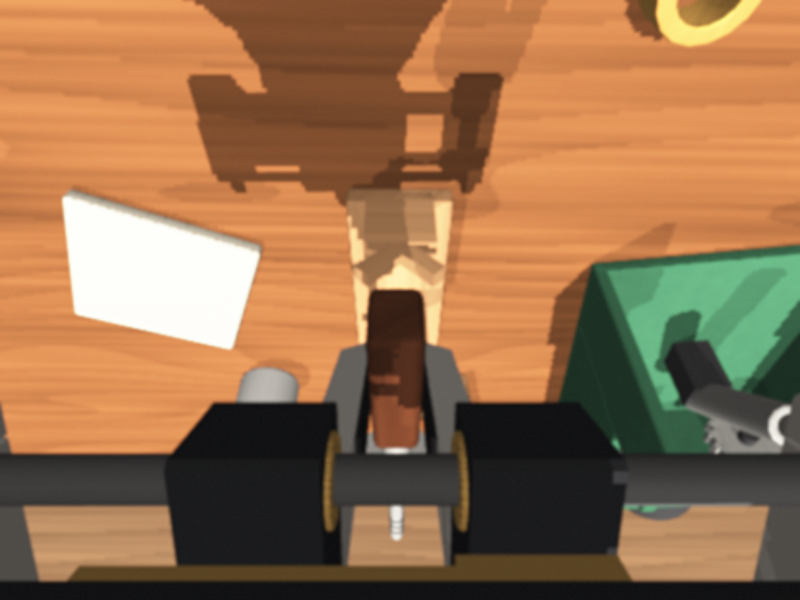

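View pics/t5.png

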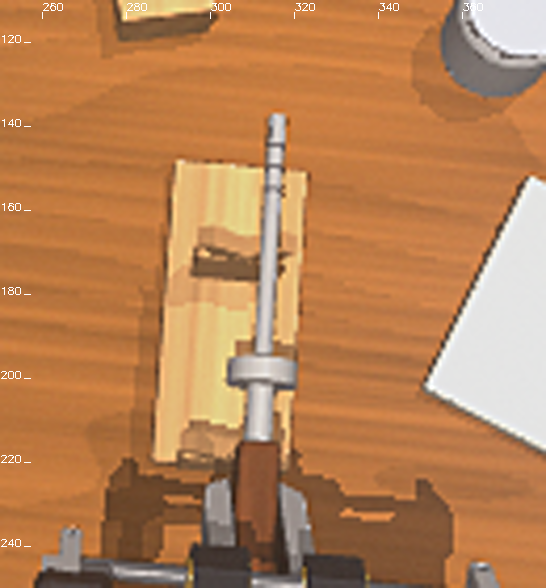

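View pics/s5.png

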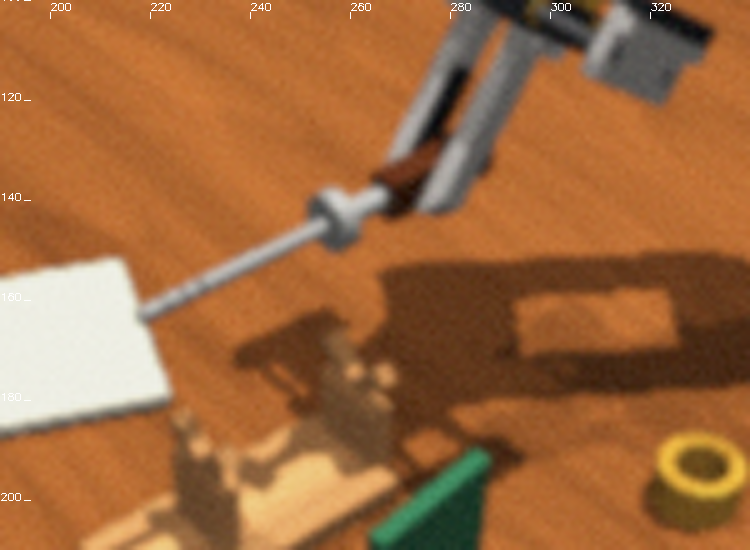

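```bash
cat > rodfit.py <<'E'
from h import *
from scipy.optimize import least_squares
def fit(o,obs):
    # rod frame in tool: x axis in tool ~ (0,cos a, -sin a..)
    p,Rr=pose(o)
    def pts(q,L):
        c=np.array([q[0],q[1],q[2]]);x=np.array([np.sin(q[4]),np.cos(q[3]),np.sin(q[3])]);x/=np.linalg.norm(x)
        return p+Rr.apply(c+L*x)
    def f(q):
        r=[]
        for s,u,L,T in obs:r.append(proj(s,pts(q,L),T)-u)
        pr=(np.array(q)-[0,0,-.019,.6,0])/[.001,.006,.004,.15,.02]
        return np.r_[np.ravel(r),pr]
    s=least_squares(f,[0,0,-.019,.6,0]);q=s.x
    print("q",q.round(4),"res",s.fun.round(1))
    print("grip",pts(q,0),"seat",pts(q,.07),"tip",pts(q,.18)); v=pts(q,1)-pts(q,0);print("pitch down",-np.arcsin(v[2]),"yaw",np.arctan2(v[1],v[0]))
    return q
E
python3 - <<'E'
from rodfit import *
o,s,t,c=pickle.load(open("w5.pkl","rb"))
p,Rr=pose(o);Tw=np.eye(4);Tw[:3,:3]=Rr.as_matrix();Tw[:3,3]=p;Tw=Tw@s["T_tool_cam"]
obs=[(t,(315.95,137.2),.18,None),(c,(218.8,163.3),.18,None),(t,(250+262/4.2,110+368/4.2),.065,None),(c,(190+336/5,100+218/5),.065,None),(s,(396/1.5625,540/1.5625),.18,Tw)]
q=fit(o,obs);np.save("q.npy",q)
E
```

```text
q [ 3.000e-04 -2.600e-03 -1.750e-02  5.699e-01  1.060e-02] res [-0.6 -0.8 -1.5 -2.1 -0.4  0.8 -0.9 -0.9  0.4 -0.9  0.3 -0.4  0.4 -0.2
  0.5]
grip [ 0.48080271 -0.12376989  0.17589641] seat [ 0.5507353  -0.12166742  0.17813545] tip [ 0.66062936 -0.11836354  0.18165394]
pitch down -0.031991753982950025 yaw 0.03005519144153476
```

```bash
cat > rg.py <<'E'
# rg.py gx gy gz pitchdown yaw : rod grip pose -> rel move ; option sd=...
import sys
from h import *
from bench import get_obs
C=np.array([0.0003,-.0018,-.0176]);A=.585;B=.008
def rodR():
    x=np.array([np.sin(B),np.cos(A),np.sin(A)]);x/=np.linalg.norm(x)
    y=np.array([1.,0,0]);y-=x*(x@y);y/=np.linalg.norm(y)
    return R.from_matrix(np.c_[x,y,np.cross(x,y)])
def tool_for(g,pd,yaw):
    Rt=R.from_euler("z",yaw)*R.from_euler("y",pd)*rodR().inv()
    return np.asarray(g)-Rt.apply(C),Rt
M=np.array([.6152,.1335,.125]);CY=.145;PD=np.radians(40)
OUT=np.array([-np.cos(PD)*np.cos(CY),-np.cos(PD)*np.sin(CY),np.sin(PD)])
if __name__=="__main__":
    o=get_obs();p,Rr=pose(o)
    g=p+Rr.apply(C);v=(Rr*rodR()).apply([1,0,0])
    print("t",round(o["time"],2),"tcp",p.round(4),"q",np.round(o["joint_positions"],2),"F",np.round(o["wrist_force"],1),"tq",np.round(o["wrist_torque"],2),"w",round(o["width"],4))
    print("rod grip",g.round(4),"tip",(g+.18*v).round(4),"pd",-np.arcsin(v[2]).round(4),"yaw",np.arctan2(v[1],v[0]).round(4))
    e=g+.07*v-M; print("seat: along out",(e@OUT).round(4),"lateral",(e-(e@OUT)*OUT).round(4))
    a=[float(x) for x in sys.argv[1:]]
    if len(a)==1: a=list(M+(.07+a[0])*OUT)+[PD,CY]; print("goal grip",np.round(a,4))
    if a:
        print("tool",tool_for(a[:3],a[3],a[4])[0].round(4));print(rel(p,Rr,*tool_for(a[:3],a[3],a[4])))
E
python3 rg.py .45 0 .34 .3 .08;python3 rg.py .44 .108 .34 .698 .145; python3 rg.py .16
```

```text
t 13.15 tcp [ 0.4914 -0.1226  0.1591] q [-0.59 -0.41  2.01  0.38  1.07 -2.28] F [-0.3 -0.8 -2. ] tq [ 0.03  0.3  -0.01] w 0.0178
rod grip [ 0.48   -0.1226  0.1726] tip [ 0.6599 -0.1176  0.1747] pd -0.0115 yaw 0.0277
seat: along out 0.1087 lateral [ 0.0172 -0.2421 -0.0215]
tool [4.567e-01 1.000e-04 3.236e-01]
[ 0.496  0.262 -0.615  0.099  0.005 -0.016]
t 13.15 tcp [ 0.4914 -0.1226  0.1591] q [-0.59 -0.41  2.01  0.38  1.07 -2.28] F [-0.3 -0.8 -2. ] tq [ 0.03  0.3  -0.01] w 0.0178
rod grip [ 0.48   -0.1226  0.1726] tip [ 0.6599 -0.1176  0.1747] pd -0.0115 yaw 0.0277
seat: along out 0.1087 lateral [ 0.0172 -0.2421 -0.0215]
tool [0.4399 0.1076 0.3223]
[ 0.927  0.209 -0.643  0.226  0.006 -0.038]
t 13.15 tcp [ 0.4914 -0.1226  0.1591] q [-0.59 -0.41  2.01  0.38  1.07 -2.28] F [-0.3 -0.8 -2. ] tq [ 0.03  0.3  -0.01] w 0.0178
rod grip [ 0.48   -0.1226  0.1726] tip [ 0.6599 -0.1176  0.1747] pd -0.0115 yaw 0.0277
seat: along out 0.1087 lateral [ 0.0172 -0.2421 -0.0215]
goal grip [0.4409 0.108  0.2728 0.6981 0.145 ]
tool [0.4407 0.1076 0.2552]
[ 0.926  0.061 -0.419  0.226  0.006 -0.038]
```

Request:
servo_tool(targets="0 0 0.05 -0.16 0 0 0;0 0 0.1 -0.32 0 0 0;0 0 0.15 -0.48 0 0 0;0 0 0.2 -0.643 0.02 0 0;0 0.1 0.205 -0.643 0.05 0 -0.005;0 0.22 0.209 -0.643 0.08 0.001 -0.01;0 0.34 0.209 -0.643 0.11 0.003 -0.02;0 0.47 0.209 -0.643 0.14 0.004 -0.025;0 0.6 0.209 -0.643 0.17 0.005 -0.03;0 0.73 0.209 -0.643 0.2 0.006 -0.035;0 0.85 0.209 -0.643 0.226 0.006 -0.038;0 0.927 0.209 -0.643 0.226 0.006 -0.038")

```text
time: 14.15
tool_pos: [0.4418, 0.1106, 0.3193]
ee_rot: [-3.02, 0.007, 1.712]
wrist_force: [-0.3, -0.4, -1.7]
width: 0.0178
```

```bash
python3 rg.py .16
```

```text
t 14.15 tcp [0.4418 0.1106 0.3193] q [ 0.13 -0.02  1.27 -0.01  2.02 -1.59] F [-0.3 -0.4 -1.7] tq [ 0.06 -0.21  0.01] w 0.0178
rod grip [0.4421 0.1111 0.3369] tip [0.5775 0.131  0.22  ] pd 0.707 yaw 0.1464
seat: along out 0.1999 lateral [0.0311 0.0075 0.038 ]
goal grip [0.4409 0.108  0.2728 0.6981 0.145 ]
tool [0.4407 0.1076 0.2552]
[-0.01   0.025  0.255 -0.003  0.001  0.001]
```

Request:
servo_tool(targets="0 -0.01 0.025 0.08 -0.003 0.001 0;0 -0.01 0.025 0.16 -0.003 0.001 0;0 -0.01 0.025 0.22 -0.003 0.001 0;0 -0.01 0.025 0.255 -0.003 0.001 0;0 -0.01 0.025 0.255 -0.003 0.001 0")

```text
time: 14.57
tool_pos: [0.4384, 0.1043, 0.2564]
ee_rot: [-3.033, 0.004, 1.708]
wrist_force: [0.1, -0.8, -2.0]
width: 0.0179
```

```bash
python3 rg.py .12
python3 - <<'E'
from h import *
from bench import get_obs,vision
o=get_obs();s=vision.snapshot("wrist");t=vision.snapshot("top");c=vision.snapshot("scene");pickle.dump((o,s,t,c),open("w6.pkl","wb"))
cv2.imwrite("pics/w6.png",cv2.resize(s["image"][:,:,::-1],(800,600)))
crop(t,"t6.png",140,100,130,100,6);crop(c,"s6.png",240,150,150,110,5)
E
```

```text
t 14.57 tcp [0.4384 0.1043 0.2564] q [ 0.11 -0.05  1.42 -0.01  1.89 -1.6 ] F [ 0.1 -0.8 -2. ] tq [ 0.13 -0.15 -0.03] w 0.0179
rod grip [0.4385 0.1047 0.2741] tip [0.5754 0.1246 0.159 ] pd 0.6937 yaw 0.1445
seat: along out 0.163 lateral [ 0.0001 -0.003  -0.0004]
goal grip [0.4712 0.1125 0.2471 0.6981 0.145 ]
tool [0.471  0.1121 0.2294]
[ 0.013  0.145  0.093  0.001 -0.    -0.   ]
```

View pics/w6.png

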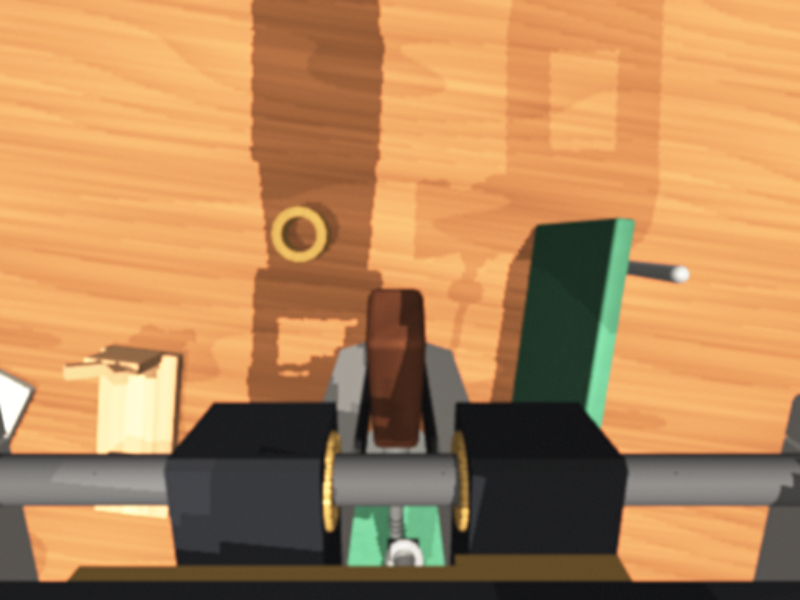

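View pics/t6.png

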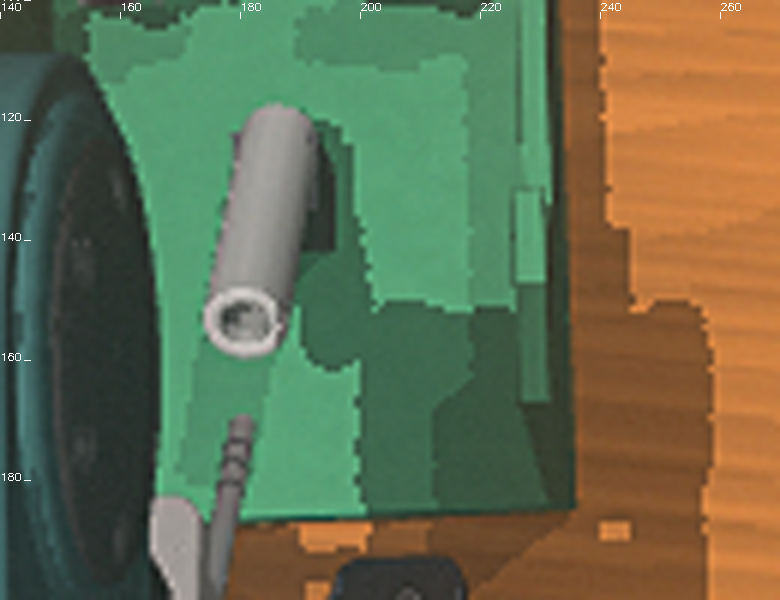

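View pics/s6.png

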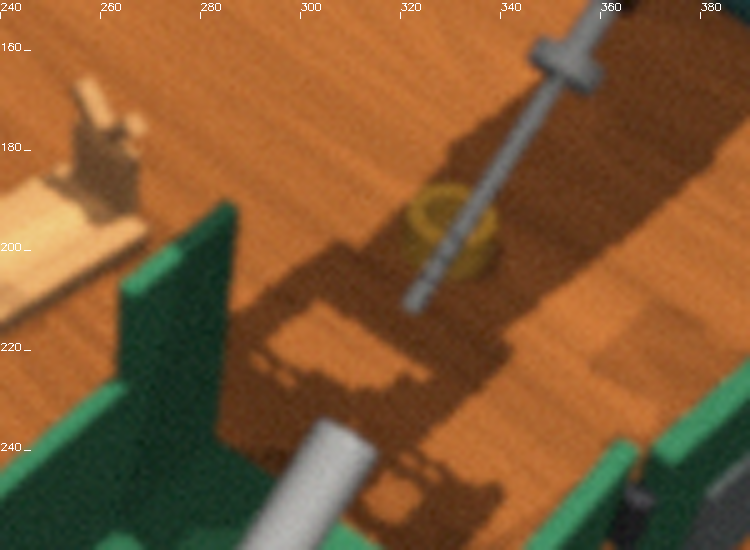

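Run:
```python
from rg import *
from scipy.optimize import least_squares
o,s,t,c=pickle.load(open("w6.pkl","rb"))
p,Rr=pose(o);g=p+Rr.apply(C);v=(Rr*rodR()).apply([1,0,0])
ob={"tip":((180.2,169.3),(322.4,211)),"mouth":((180.5,153.5),(310,237.6)),"col":(None,(240+567/5,150+65/5))}
P={"tip":g+.18*v,"mouth":M,"col":g+.065*v}
for k in P:print(k,proj(t,P[k]),ob[k][0],proj(c,P[k]),ob[k][1])
X={}
for k in["tip","mouth"]:
    r=least_squares(lambda x:np.r_[proj(t,x)-ob[k][0],proj(c,x)-ob[k][1]],P[k]);X[k]=r.x;print(k,r.x.round(4),r.fun.round(1))
w=X["tip"]-X["mouth"];print("rel tip-mouth obs: out",w@OUT,"lat",(w-(w@OUT)*OUT).round(4))
# direction of tube from pics: top tube other end
print("rod dir scene obs", np.subtract(ob["tip"][1],ob["col"][1]),"pred",proj(c,P["tip"])-proj(c,P["col"]))
```

```text
tip [179.34777969 170.82887866] (180.2, 169.3) [322.66529334 213.50013419] (322.4, 211)
mouth [180.70396934 154.67592462] (180.5, 153.5) [309.87285215 236.67415292] (310, 237.6)
col [171.89491667 212.39295254] None [353.3493664  164.68368677] (353.4, 163.0)
tip [0.5766 0.1226 0.1657] [-0.3  0.2 -0.4 -0.1]
mouth [0.6171 0.1348 0.125 ] [-0.3  0.2 -0.3 -0.1]
rel tip-mouth obs: out 0.05825061369170759 lat [ 0.0036 -0.0057  0.0033]
rod dir scene obs [-31.  48.] pred [-30.68407306  48.81644742]
```

```bash
sed -i 's/A=.585/A=.573/' rg.py
python3 - <<'E'
from rg import *
o,s,t,c=pickle.load(open("w6.pkl","rb"))
p,Rr=pose(o);g=p+Rr.apply(C);v=(Rr*rodR()).apply([1,0,0])
w=.05825*OUT+[.0036,-.0057,.0033]
print(g+.18*v,(g+.18*v-w).round(4))
E
```

```text
[0.57676506 0.12481322 0.16070718] [0.6173 0.137  0.12  ]
```

```bash
sed -i 's/M=np.array(\[.6152,.1335,.125\])/M=np.array([.6173,.137,.120])/' rg.py; python3 rg.py .13
```

```text
t 14.72 tcp [0.4401 0.1043 0.2606] q [ 0.11 -0.06  1.41 -0.01  1.89 -1.6 ] F [-0.5  1.  -1.5] tq [ 0.11 -0.15  0.05] w 0.0178
rod grip [0.44   0.1046 0.2783] tip [0.5792 0.1248 0.1659] pd 0.6742 yaw 0.1438
seat: along out 0.1697 lateral [ 0.0055 -0.0057  0.0055]
goal grip [0.4657 0.1149 0.2486 0.6981 0.145 ]
tool [0.4653 0.1144 0.2309]
[ 0.027  0.117  0.107  0.008 -0.    -0.001]
```

Request:
servo_tool(targets="0 0.027 0.06 0.06 0.008 0 0;0 0.027 0.117 0.107 0.008 0 0;0 0.027 0.117 0.107 0.008 0 0;0 0.027 0.117 0.107 0.008 0 0;0 0.027 0.117 0.107 0.008 0 0")

```text
time: 15.13
tool_pos: [0.4651, 0.1144, 0.2318]
ee_rot: [-3.016, 0.005, 1.708]
wrist_force: [0.2, -0.2, -1.8]
width: 0.0177
```

```bash
python3 rg.py
python3 - <<'E'
from h import *
from bench import get_obs,vision
t=vision.snapshot("top");o=get_obs();c=vision.snapshot("scene");o2=get_obs();pickle.dump((o,t,c),open("w7.pkl","wb"))
print(o["tool_pos"],o2["tool_pos"])
crop(t,"t7.png",150,110,80,90,6);crop(c,"s7.png",280,150,100,110,5)
E
python3 rg.py
```

```text
t 15.13 tcp [0.4651 0.1144 0.2318] q [ 0.13  0.02  1.39 -0.01  1.85 -1.58] F [ 0.2 -0.2 -1.8] tq [ 0.04 -0.13 -0.02] w 0.0177
rod grip [0.4655 0.1148 0.2495] tip [0.6019 0.1345 0.1337] pd 0.6986 yaw 0.1437
seat: along out 0.1308 lateral [ 0.0004 -0.      0.0004]
[0.4651258  0.11436714 0.23206031] [0.46510061 0.11441601 0.23208838]
t 15.23 tcp [0.4651 0.1144 0.2321] q [ 0.13  0.02  1.39 -0.01  1.85 -1.58] F [-0.   0.3 -2. ] tq [ 0.09 -0.13 -0.03] w 0.0177
rod grip [0.4654 0.1149 0.2498] tip [0.602  0.1346 0.1342] pd 0.6976 yaw 0.1438
seat: along out 0.131 lateral [0.0005 0.     0.0006]
```

View pics/t7.png

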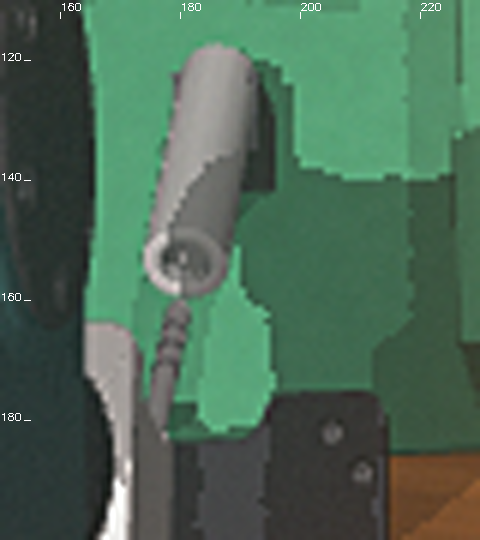

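View pics/s7.png

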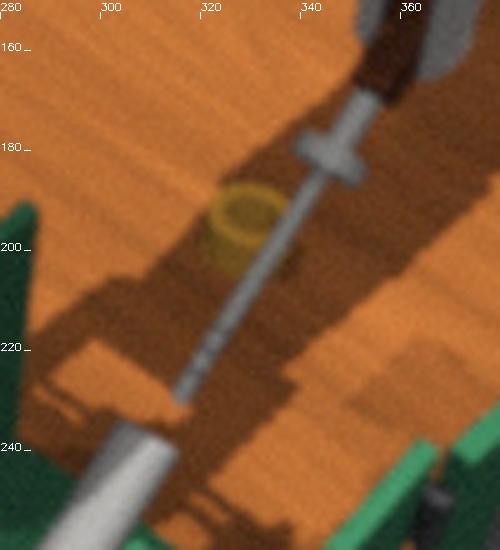

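```bash
python3 rg.py .09;  python3 rg.py .04
```

```text
t 15.23 tcp [0.4651 0.1144 0.2321] q [ 0.13  0.02  1.39 -0.01  1.85 -1.58] F [-0.   0.3 -2. ] tq [ 0.09 -0.13 -0.03] w 0.0177
rod grip [0.4654 0.1149 0.2498] tip [0.602  0.1346 0.1342] pd 0.6976 yaw 0.1438
seat: along out 0.131 lateral [0.0005 0.     0.0006]
goal grip [0.496  0.1193 0.2228 0.6981 0.145 ]
tool [0.4957 0.1188 0.2052]
[ 0.001  0.136  0.092  0.    -0.    -0.   ]
t 15.23 tcp [0.4651 0.1144 0.2321] q [ 0.13  0.02  1.39 -0.01  1.85 -1.58] F [-0.   0.3 -2. ] tq [ 0.09 -0.13 -0.03] w 0.0177
rod grip [0.4654 0.1149 0.2498] tip [0.602  0.1346 0.1342] pd 0.6976 yaw 0.1438
seat: along out 0.131 lateral [0.0005 0.     0.0006]
goal grip [0.5339 0.1248 0.1907 0.6981 0.145 ]
tool [0.5336 0.1244 0.173 ]
[ 0.003  0.304  0.2    0.    -0.    -0.   ]
```

Request:
servo_tool(targets="0 0 0.035 0.024 0 0 0;0 0.001 0.07 0.048 0 0 0;0 0.001 0.105 0.07 0 0 0;0 0.001 0.136 0.092 0 0 0;0 0.002 0.17 0.113 0 0 0;0 0.002 0.2 0.133 0 0 0;0 0.002 0.23 0.153 0 0 0;0 0.003 0.26 0.172 0 0 0;0 0.003 0.285 0.188 0 0 0;0 0.003 0.304 0.2 0 0 0;0 0.003 0.304 0.2 0 0 0;0 0.003 0.304 0.2 0 0 0")

```text
time: 16.23
tool_pos: [0.5335, 0.1244, 0.1704]
ee_rot: [-3.014, 0.005, 1.708]
wrist_force: [1.8, 0.4, -0.6]
width: 0.0177
```

```bash
python3 rg.py 0
python3 - <<'E'
from h import *
from bench import get_obs,vision
t=vision.snapshot("top");c=vision.snapshot("scene")
crop(t,"t8.png",150,110,80,90,6);crop(c,"s8.png",280,150,100,110,5)
E
```

```text
t 16.23 tcp [0.5335 0.1244 0.1704] q [ 0.13  0.19  1.33 -0.01  1.75 -1.58] F [ 1.8  0.4 -0.6] tq [ 0.18 -0.88  0.03] w 0.0177
rod grip [0.5339 0.1249 0.188 ] tip [0.6701 0.1446 0.072 ] pd 0.7007 yaw 0.144
seat: along out 0.0383 lateral [-0.0014 -0.0002 -0.0017]
goal grip [0.5642 0.1293 0.165  0.6981 0.145 ]
tool [0.5639 0.1288 0.1473]
[ 0.001  0.133  0.076 -0.001 -0.    -0.   ]
```

View pics/t8.png

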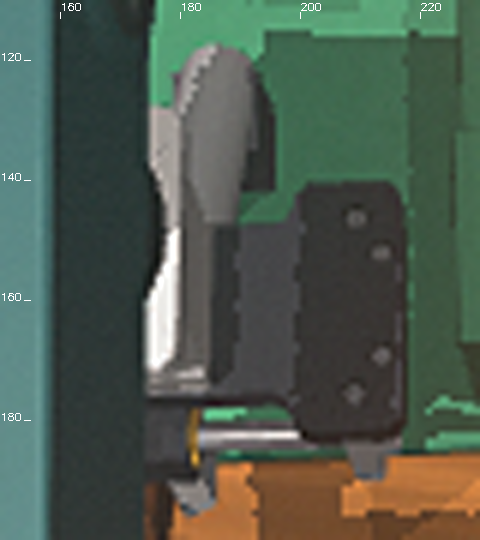

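View pics/s8.png

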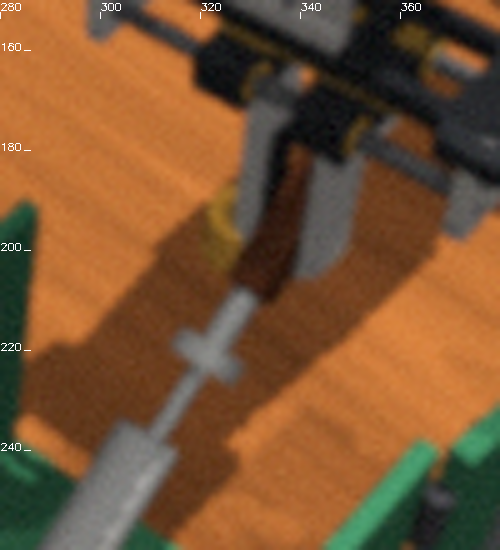

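Request:
servo_tool(targets="0 0.001 0.03 0.015 0 0 0;0 0.001 0.06 0.032 0 0 0;0 0.001 0.08 0.044 0 0 0;0 0.001 0.1 0.056 0 0 0;0 0.001 0.115 0.066 0 0 0;0 0.001 0.125 0.072 0 0 0;0 0.001 0.125 0.072 0 0 0")

```text
time: 16.92
tool_pos: [0.5599, 0.1282, 0.1495]
ee_rot: [-3.009, 0.005, 1.708]
wrist_force: [-6.2, -0.3, 3.4]
width: 0.0178
```

```bash
python3 rg.py -.006
python3 - <<'E'
from h import *
from bench import get_obs,vision
c=vision.snapshot("scene")
crop(c,"s9.png",280,150,100,110,5)
E
```

```text
t 16.92 tcp [0.5599 0.1282 0.1495] q [ 0.13  0.26  1.29 -0.01  1.73 -1.58] F [-6.2 -0.3  3.4] tq [-0.07  0.71  0.02] w 0.0178
rod grip [0.5603 0.1286 0.1672] tip [0.6959 0.1483 0.0504] pd 0.706 yaw 0.1439
seat: along out 0.0044 lateral [-0.0009 -0.0003 -0.0011]
goal grip [0.5688 0.1299 0.1611 0.6981 0.145 ]
tool [0.5684 0.1295 0.1435]
[ 0.001  0.038  0.019 -0.003 -0.    -0.   ]
```

View pics/s9.png

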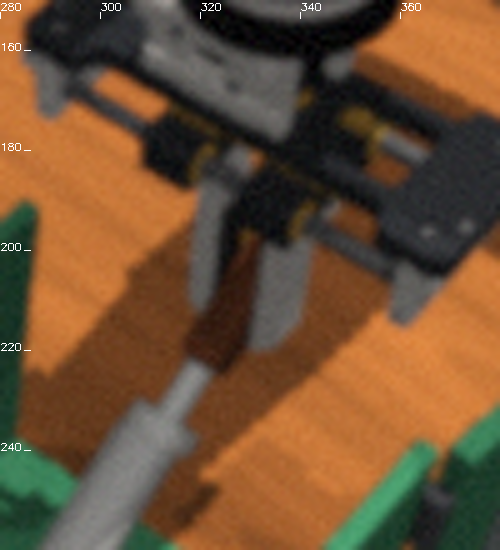

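Request:
servo_tool(targets="0 0 0.006 0.004 0 0 0;0 0 0.012 0.007 0 0 0;0 0 0.018 0.01 0 0 0;0 0 0.018 0.01 0 0 0;0 0 0.018 0.01 0 0 0")

```text
time: 17.38
tool_pos: [0.5603, 0.1282, 0.1493]
ee_rot: [-3.002, 0.005, 1.709]
wrist_force: [-17.4, -3.5, 13.1]
width: 0.0177
```

```bash
python3 rg.py
python3 - <<'E'
from h import *
from bench import get_obs,vision
c=vision.snapshot("scene");pickle.dump(c,open("s10.pkl","wb"))
crop(c,"s10.png",290,210,50,40,12)
E
```

```text
t 17.38 tcp [0.5603 0.1282 0.1493] q [ 0.13  0.27  1.28 -0.01  1.73 -1.58] F [-17.4  -3.5  13.1] tq [-0.46  2.88  0.04] w 0.0177
rod grip [0.5609 0.1287 0.167 ] tip [0.6957 0.1482 0.0493] pd 0.7125 yaw 0.1437
seat: along out 0.0039 lateral [-0.001  -0.0003 -0.0013]
```

View pics/s10.png

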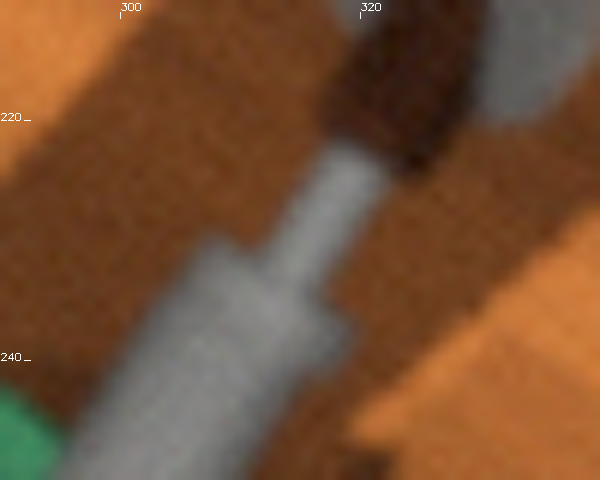

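```bash
python3 rg.py .04; python3 rg.py .15|tail -1
```

```text
t 17.43 tcp [0.5603 0.1282 0.1493] q [ 0.13  0.27  1.28 -0.01  1.73 -1.58] F [-16.4  -2.7  13. ] tq [-0.45  2.89  0.01] w 0.0178
rod grip [0.5609 0.1287 0.167 ] tip [0.6957 0.1482 0.0494] pd 0.7124 yaw 0.1437
seat: along out 0.0039 lateral [-0.001  -0.0003 -0.0013]
goal grip [0.5339 0.1248 0.1907 0.6981 0.145 ]
tool [0.5336 0.1244 0.173 ]
[-0.001 -0.12  -0.079 -0.005  0.    -0.   ]
[-0.005 -0.493 -0.312 -0.005  0.    -0.   ]
```

Request:
servo_tool(targets="0 0 -0.02 -0.012 0 0 0;0 0 -0.05 -0.031 0 0 0;0 0 -0.09 -0.057 0 0 0;0 -0.001 -0.14 -0.089 0 0 0;0 -0.002 -0.19 -0.12 0 0 0;0 -0.002 -0.24 -0.152 0 0 0;0 -0.003 -0.29 -0.184 0 0 0;0 -0.003 -0.34 -0.215 0 0 0;0 -0.004 -0.39 -0.247 0 0 0;0 -0.004 -0.44 -0.279 0 0 0;0 -0.005 -0.493 -0.312 0 0 0;0 -0.005 -0.52 -0.332 0 0 0")

```text
time: 18.43
tool_pos: [0.4476, 0.112, 0.2469]
ee_rot: [-3.016, 0.005, 1.708]
wrist_force: [0.4, -0.0, -1.4]
width: 0.0178
```

```bash
python3 rg.py .16
python3 - <<'E'
from h import *
from bench import get_obs,vision
c=vision.snapshot("scene");t=vision.snapshot("top");o=get_obs();pickle.dump((o,t,c),open("w11.pkl","wb"))
crop(c,"s11.png",270,130,130,120,5)
cv2.imwrite("pics/t11.png",cv2.resize(t["image"][:,:,::-1],(800,600)))
E
```

```text
t 18.43 tcp [0.4476 0.112  0.2469] q [ 0.13 -0.02  1.4  -0.01  1.88 -1.58] F [ 0.4 -0.  -1.4] tq [ 0.05 -0.2  -0.03] w 0.0178
rod grip [0.448  0.1124 0.2646] tip [0.5844 0.1322 0.1489] pd 0.6982 yaw 0.144
seat: along out 0.154 lateral [0.0005 0.0001 0.0006]
goal grip [0.443  0.1115 0.2678 0.6981 0.145 ]
tool [0.4426 0.1111 0.2502]
[-0.001 -0.022 -0.01  -0.    -0.    -0.   ]
```

View pics/s11.png

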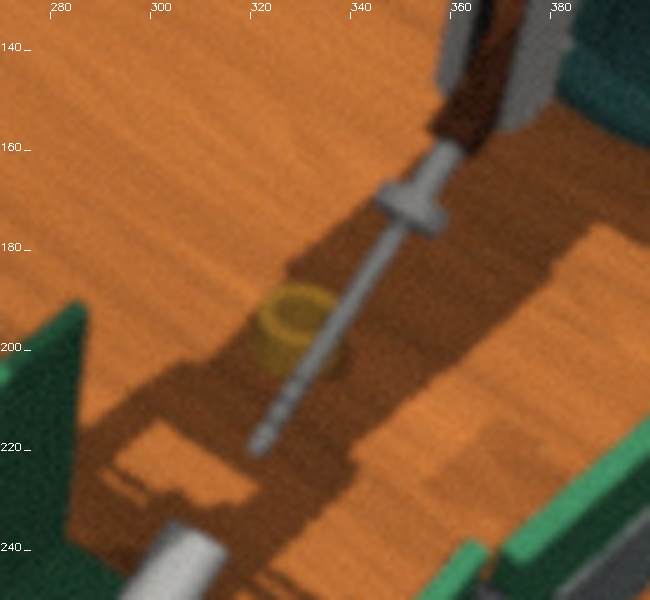

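View pics/t11.png

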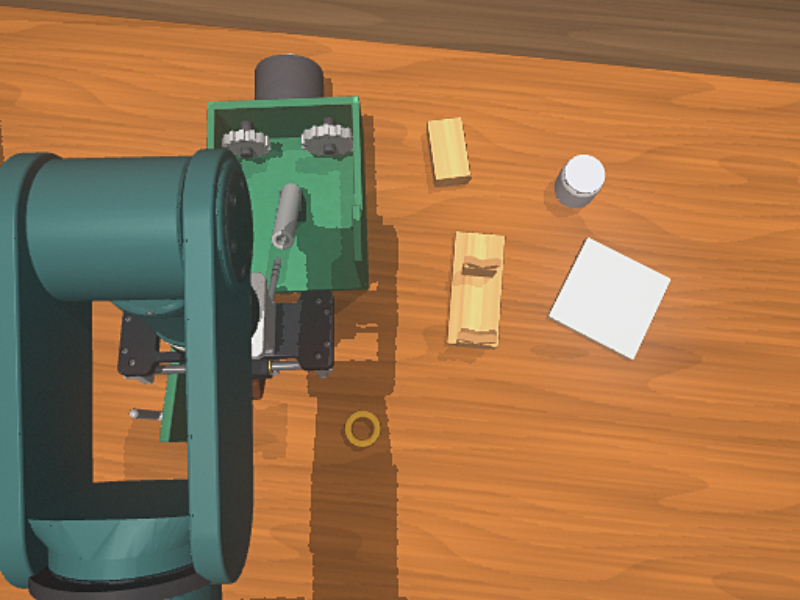

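```bash
python3 rg.py .448 .112 .345 .69 .144|tail -1; python3 rg.py .445 -.06 .345 .25 -.16|tail -1
```

```text
[-0.003 -0.043 -0.318 -0.002 -0.    -0.   ]
[-0.691 -0.12  -0.312 -0.141 -0.009  0.098]
```

Request:
servo_tool(targets="0 0 -0.014 -0.1 0 0 0;0 0 -0.028 -0.2 0 0 0;0 0 -0.043 -0.3 0 0 0;0 -0.06 -0.05 -0.315 -0.015 0 0.01;0 -0.14 -0.06 -0.315 -0.03 -0.002 0.02;0 -0.22 -0.07 -0.315 -0.05 -0.003 0.035;0 -0.31 -0.08 -0.315 -0.07 -0.004 0.05;0 -0.4 -0.09 -0.315 -0.09 -0.006 0.065;0 -0.49 -0.1 -0.315 -0.11 -0.007 0.08;0 -0.58 -0.11 -0.315 -0.13 -0.008 0.09;0 -0.65 -0.12 -0.312 -0.141 -0.009 0.098;0 -0.691 -0.12 -0.312 -0.141 -0.009 0.098")

```text
time: 19.53
tool_pos: [0.4512, -0.0629, 0.3264]
ee_rot: [2.821, 0.004, 1.399]
wrist_force: [-0.7, 1.1, -1.3]
width: 0.0178
```

```bash
python3 rg.py .451 -.226 .26 0 -.46
python3 - <<'E'
from h import *
d=pickle.load(open("w11.pkl","rb"))[1]
crop(d,"t11c.png",340,140,100,100,6)
E
```

```text
t 19.53 tcp [ 0.4512 -0.0629  0.3264] q [-0.29 -0.37  1.57  0.03  1.62 -1.68] F [-0.7  1.1 -1.3] tq [0.08 0.18 0.02] w 0.0178
rod grip [ 0.4441 -0.0613  0.3426] tip [ 0.616  -0.0899  0.2977] pd 0.2521 yaw -0.1648
seat: along out 0.2356 lateral [ 0.0723 -0.1833  0.0536]
tool [ 0.4607 -0.2313  0.2462]
[-0.656  0.043  0.355 -0.079 -0.04   0.086]
```

View pics/t11c.png

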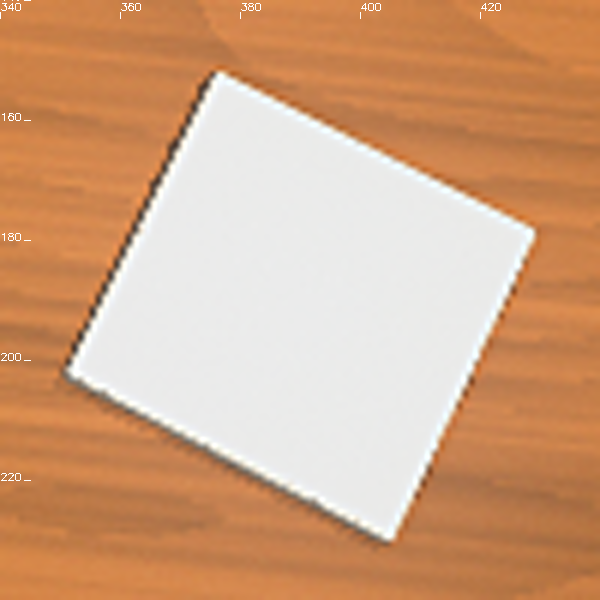

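Request:
servo_tool(targets="0 -0.055 0.004 0.03 -0.007 -0.003 0.007;0 -0.11 0.007 0.06 -0.013 -0.007 0.014;0 -0.165 0.011 0.09 -0.02 -0.01 0.021;0 -0.22 0.014 0.12 -0.026 -0.013 0.029;0 -0.275 0.018 0.15 -0.033 -0.017 0.036;0 -0.33 0.022 0.18 -0.04 -0.02 0.043;0 -0.385 0.025 0.21 -0.046 -0.023 0.05;0 -0.44 0.029 0.24 -0.053 -0.027 0.057;0 -0.495 0.032 0.27 -0.06 -0.03 0.064;0 -0.55 0.036 0.3 -0.066 -0.033 0.072;0 -0.61 0.04 0.33 -0.073 -0.037 0.08;0 -0.656 0.043 0.355 -0.079 -0.04 0.086")

```text
time: 20.53
tool_pos: [0.462, -0.2306, 0.2447]
ee_rot: [2.573, -0.0, 1.103]
wrist_force: [0.0, -1.1, -1.0]
width: 0.0177
```

```bash
python3 rg.py .451 -.226 .118 0 -.46
python3 - <<'E'
from h import *
d=pickle.load(open("w11.pkl","rb"))[1]
print(unproj(d,(390.5,190.8),.012))
E
```

```text
t 20.53 tcp [ 0.462  -0.2306  0.2447] q [-0.63 -0.43  1.84  0.1   1.17 -1.75] F [ 0.  -1.1 -1. ] tq [0.28 0.34 0.02] w 0.0177
rod grip [ 0.4523 -0.2253  0.2585] tip [ 0.6136 -0.3053  0.2578] pd 0.0042 yaw -0.4602
seat: along out 0.21 lateral [ 0.0568 -0.3702  0.0033]
tool [ 0.4607 -0.2313  0.1042]
[-0.005 -0.305  0.472 -0.001  0.    -0.   ]
[ 0.61177779 -0.30677945  0.012     ]
```

Lower slowly to tip height ≈ 0.115.

Request:
servo_tool(targets="0 -0.003 -0.03 0.047 0 0 0;0 -0.005 -0.06 0.094 0 0 0;0 -0.005 -0.095 0.148 0 0 0;0 -0.005 -0.13 0.2 0 0 0;0 -0.005 -0.165 0.255 0 0 0;0 -0.005 -0.2 0.31 0 0 0;0 -0.005 -0.235 0.363 0 0 0;0 -0.005 -0.265 0.41 0 0 0;0 -0.005 -0.285 0.44 0 0 0;0 -0.005 -0.305 0.472 0 0 0;0 -0.005 -0.305 0.472 0 0 0;0 -0.005 -0.305 0.472 0 0 0")

```text
time: 21.53
tool_pos: [0.4614, -0.2306, 0.1057]
ee_rot: [2.572, -0.0, 1.104]
wrist_force: [0.4, -0.1, -1.7]
width: 0.0177
```

```bash
python3 rg.py
python3 - <<'E'
from h import *
from bench import get_obs,vision
c=vision.snapshot("scene");t=vision.snapshot("top");o=get_obs();w=vision.snapshot("wrist");pickle.dump((o,t,c,w),open("w12.pkl","wb"))
crop(c,"s12.png",140,110,160,110,5);crop(t,"t12.png",310,120,130,130,4.5)
cv2.imwrite("pics/w12.png",cv2.resize(w["image"][:,:,::-1],(800,600)))
E
```

```text
t 21.53 tcp [ 0.4614 -0.2306  0.1057] q [-0.64 -0.36  2.08  0.12  0.87 -1.79] F [ 0.4 -0.1 -1.7] tq [ 0.19  0.27 -0.03] w 0.0177
rod grip [ 0.4517 -0.2254  0.1196] tip [ 0.6132 -0.3051  0.119 ] pd 0.0032 yaw -0.4584
seat: along out 0.121 lateral [-0.011  -0.38   -0.0784]
```

View pics/s12.png

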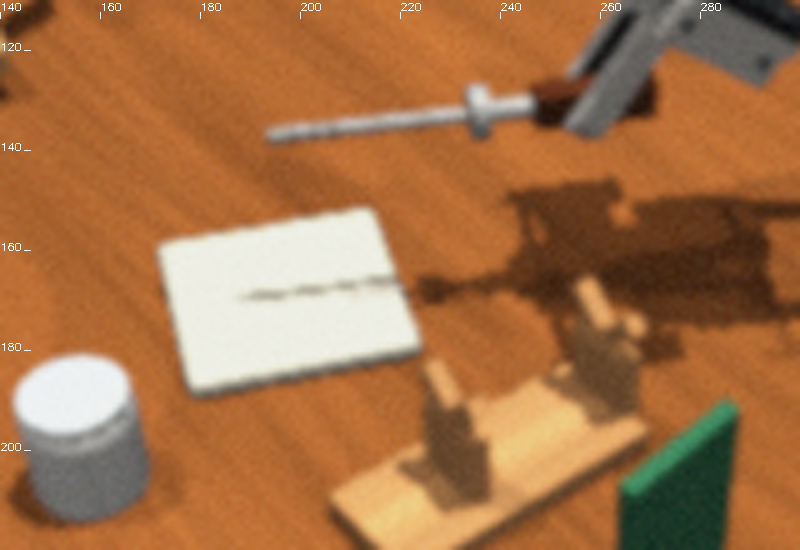

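View pics/t12.png

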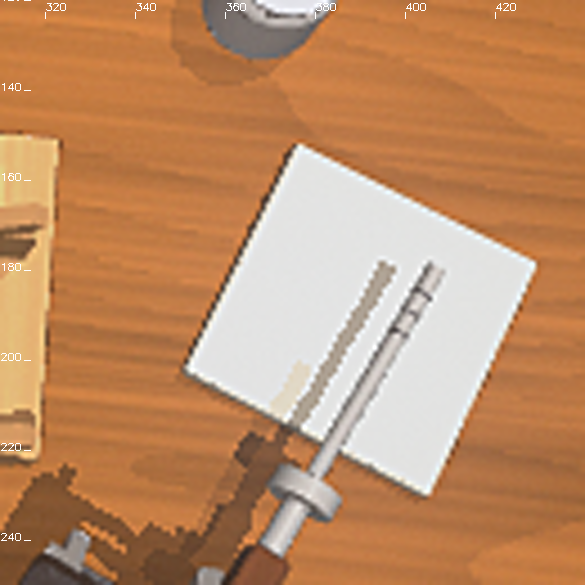

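View pics/w12.png

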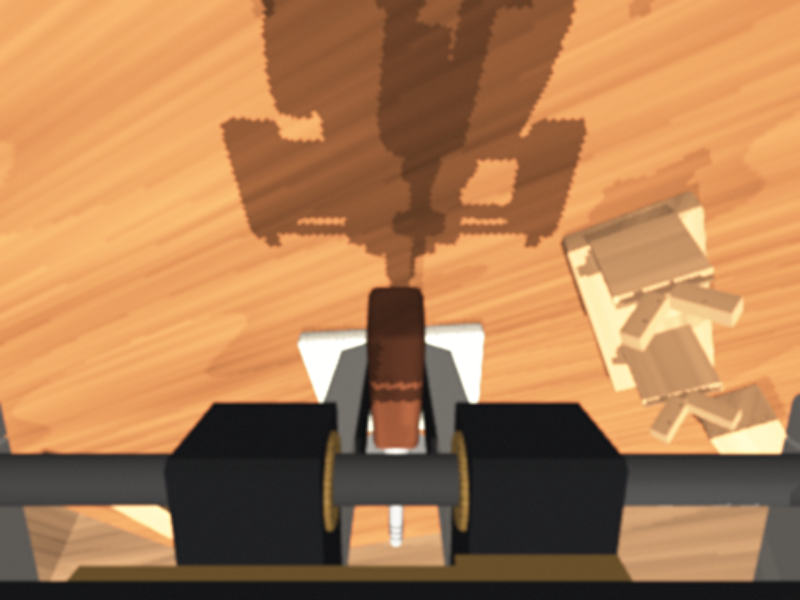

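```bash
python3 - <<'E'
from rg import *
from scipy.optimize import least_squares
o,t,c,w=pickle.load(open("w12.pkl","rb"))
P={}
for k,a,b in[("tip",(406.4,178.7),(193.6,137.3)),("col",(310+305/4.5,120+492/4.5),(140+479/5,110+110/5)),
 ("tileNE? corner",(310+536/4.5,120+264/4.5),(140+158/5,110+245/5)),("tile2",(310+297/4.5,120+145/4.5),(140+193/5,110+391/5)),("tile3",(310+185/4.5,120+371/4.5),(140+421/5,110+347/5)),("tile4",(310+428/4.5,120+495/4.5),(140+370/5,110+210/5))]:
    r=least_squares(lambda x:np.r_[proj(t,x)-a,proj(c,x)-b],[.6,-.3,.1]);P[k]=r.x;print(k,r.x.round(4),r.fun.round(1))
v=P["tip"]-P["col"];print(np.linalg.norm(v),"pd",-np.arcsin(v[2]/np.linalg.norm(v)))
tc=np.mean([P[k] for k in P if k.startswith("tile")],0);print("tile",tc,"tip-tile",P["tip"]-tc)
E
python3 rg.py
```

```text
tip [ 0.6134 -0.3054  0.1215] [-0.4  0.3 -0.7 -0.2]
col [ 0.5098 -0.2553  0.1216] [-0.4  0.3 -0.6 -0.2]
tileNE? corner [ 0.6481 -0.3902  0.0103] [ 0.  -0.   0.1  0. ]
tile2 [ 0.6963 -0.2717  0.0072] [-0.2  0.2 -0.4 -0.1]
tile3 [ 0.5776 -0.2237  0.0072] [-0.3  0.2 -0.5 -0.1]
tile4 [ 0.5299 -0.3421  0.0096] [-0.1  0.1 -0.2 -0.1]
0.11511333431249733 pd 0.0007213221691954605
tile [ 0.61298486 -0.30689029  0.00855509] tip-tile [0.00040802 0.00149656 0.11297964]
t 21.68 tcp [ 0.4623 -0.2312  0.1077] q [-0.64 -0.36  2.07  0.12  0.87 -1.79] F [ 0.5  0.  -1.2] tq [0.23 0.32 0.03] w 0.0177
rod grip [ 0.4525 -0.226   0.1216] tip [ 0.614  -0.3056  0.1216] pd -0.0002 yaw -0.4584
seat: along out 0.1219 lateral [-0.0096 -0.3805 -0.0768]
```

Request:
servo_tool(targets="0 0 -0.006 0.01 0 0 0;0 0 -0.013 0.02 0 0 0;0 0 -0.02 0.03 0 0 0;0 0 -0.02 0.03 0 0 0;0 0 -0.02 0.03 0 0 0;0 0 -0.02 0.03 0 0 0;0 0 -0.02 0.03 0 0 0;0 0 -0.02 0.03 0 0 0;0 0 -0.02 0.03 0 0 0;0 0 -0.02 0.03 0 0 0;0 0 -0.02 0.03 0 0 0;0 0 -0.02 0.03 0 0 0")

```text
time: 22.68
tool_pos: [0.4615, -0.2307, 0.0973]
ee_rot: [2.571, 0.0, 1.105]
wrist_force: [0.0, -0.3, -1.3]
width: 0.0178
```

```bash
python3 rg.py
python3 - <<'E'
from h import *
from bench import get_obs,vision
t=vision.snapshot("top");c=vision.snapshot("scene")
cv2.imwrite("pics/t13.png",cv2.resize(t["image"][:,:,::-1],(800,600)));crop(c,"s13.png",140,110,160,110,5)
o=get_obs();print(np.abs(o["qvel"]).max())
E
python3 rg.py
```

```text
t 22.68 tcp [ 0.4615 -0.2307  0.0973] q [-0.64 -0.35  2.09  0.12  0.84 -1.8 ] F [ 0.  -0.3 -1.3] tq [ 0.25  0.27 -0.03] w 0.0178
rod grip [ 0.4517 -0.2254  0.1111] tip [ 0.6132 -0.3051  0.1108] pd 0.002 yaw -0.4583
seat: along out 0.1157 lateral [-0.0151 -0.3806 -0.0833]
0.0011969611413253642
t 22.78 tcp [ 0.4614 -0.2307  0.0973] q [-0.64 -0.35  2.09  0.12  0.84 -1.8 ] F [-0.1  0.6 -0.9] tq [ 0.24  0.27 -0.04] w 0.018
rod grip [ 0.4517 -0.2254  0.1111] tip [ 0.6132 -0.3051  0.1108] pd 0.0021 yaw -0.4584
seat: along out 0.1157 lateral [-0.0151 -0.3806 -0.0834]
```

View pics/t13.png

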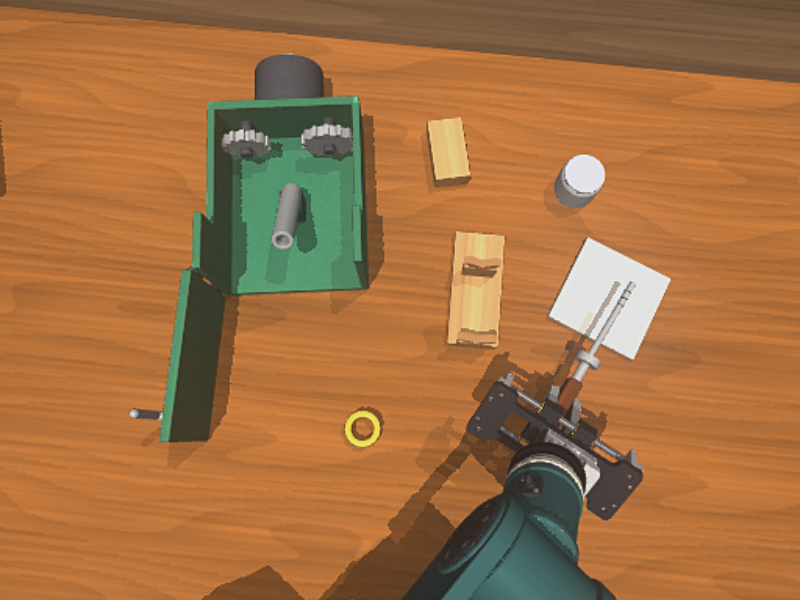

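View pics/s13.png

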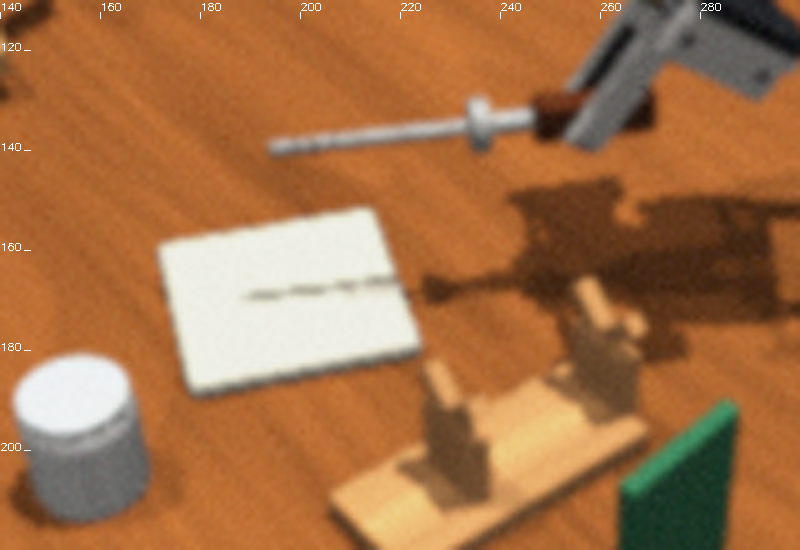

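The door is open, the bystanders are where they started, and the rod is level and still over the tile's centre, with its tip about 99 mm above it. I'm handing in now.

```bash
python3 -c "
from bench import robot
print(robot.close_job())"
```

```text
the job is handed in; nothing more can be done
None
```

I handed the job in at about 22.8 s of the 72 s, with the rod still held over the tile; no verdict was reported.

**What was done**
- **Door:** I swung it open by its handle to about 1.66 rad, and it was still open in the last picture.
- **Rod insertion:** I took the rod by its handle and pushed it into the tube until it stopped hard. At about 22 N of push it moved only another 0.5 mm, and the scene camera shows the collar flush on the mouth.
- **Hold:** I drew the rod fully out and carried it over the tile.

**Last checks**
- **Tip position:** it is within about 2 mm of the tile's centre sideways and about 99 mm above its top face. Two-camera triangulation, taken just before I lowered the last 9–10 mm, agreed with the arm's own pose.
- **Level and still:** the rod is within about 0.002 rad of level, and the arm is still (joint speeds about 0.001 rad/s). The wrist force is about 1 N, which is roughly the rod's weight.
- **Surroundings:** nothing touches the rod except the gripper, and the tin, bush and offcut are where they started.

**Disagreements**
- **Tube mouth:** my first estimate of the mouth relative to the rod tip was several mm off, partly because the pictures were taken while the arm was still settling. I corrected the line-up from new pictures before pushing the rod in.
- **Tile height:** in the triangulation the tile's top came out at 8.6 mm, not the stated 12 mm. I used 12 mm; by the camera figure the tip would be about 102–103 mm above it.

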